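# Pop the case drawer, stow the burnishing puck, relatch it

### The job

The black carry case has a small push-to-open drawer in its front: press its pad gently inward until it bottoms out, let it spring out, lay the grey stone burnishing puck flat in its tray, and press the pad again the same way so that the drawer latches shut with the puck inside. Never lean on the case or drawer with more than about 20 N, don't drop the puck, and leave the other things on the counter where they are.

Things in the scene. Friction and masses are not known exactly. Their poses are not given: they have to be found in the camera images.
- case: black wooden carry case, fixed, 200 (x, front to back) x 300 (y) x 78 mm high, brass lid catch on its front; lid stays shut. Origin: centre of its underside, on the counter; -x points out of its front (towards the robot at yaw 0), z up. The drawer bay opens in its front, centred at y = -60 mm, 136 mm wide, roof 54 mm above the counter; the lid over it reaches out to the front face.
- drawer (a joint): drawer travel, m, outward along the case's -x: 0 latched (rests 0 to 1 mm out, panel flush), negative pressed in, 0.076 fully out (end stop). A damped spring pushes it out, 5 N when latched, 2 N fully out, in about 1 s. Touch latch: press in to a felt buffer and let go; from latched it then springs out, from out it settles at 0, latched. Let go short of it: no change. Meet it slowly (0.7 kg).
- press_pad (a point): middle of the outer face of the teak press pad on the drawer front; moves with the drawer; axes as the case's, push along +x. Pad 44 mm wide, 14 to 44 mm above the counter, standing 24 mm out from the panel (130 mm wide, 6 to 52 mm up). Buffer: 6 to 17 mm inward of joint 0, unseen and different each time; the push takes 2 to 9 N before it, climbs steeply there; 11 to 14 N is enough.
- tray_floor (a point): centre of the drawer tray's floor, top surface, 18 mm above the counter; moves with the drawer; axes as the case's. Tray open on top, inside 70 (x) x 114 mm (y), side and back walls 22 mm high, 6 mm thick; front panel 34 mm above the floor. Fully out, all but its last 4 mm is in front of the case; inside the bay the roof is 36 mm above the floor.
- puck: grey stone burnishing puck, plain disc 46 mm across and 26 mm high, about 0.12 kg, lying flat on the counter right of the case; origin: centre of its underside, z up along its axis.
- cork_block: bystander: cork sanding block 60 x 40 x 30 mm; origin at the centre of its underside.
- tape_core: bystander: cardboard ring 60 mm across, 22 mm high; origin at the centre of its underside.
- wax_tin: bystander: steel tin 54 mm across, 42 mm high; origin at the centre of its underside.
- straightedge: bystander: flat aluminium bar 300 x 28 x 5 mm, long along its x; origin at the centre of its underside.
- square: bystander: small steel try square, about 90 x 140 x 12 mm, lying flat; origin between its legs, on the counter.
- racket_handle: bystander: flared poplar racket handle, about 105 x 36 x 22 mm, along its x; origin on the counter below it.
- scraper: bystander: hand scraper 170 mm long, lying along its x; origin on the counter below it.
Not all that is in view belongs to the job. Of the things that look like the puck, take the one that is farthest from the robot's base at the start.

How it is judged:
On the way, in this order (a step that is already met when the one before it is completed fails the run):
1. the drawer has popped fully out, still empty (value of joint drawer above 0.07 m and horizontal distance between puck and tray_floor above 0.08 m), for 0.2 s.
2. the puck lies flat in the tray of the open drawer, let go (value of joint drawer above 0.05 m and x of puck in the frame of tray_floor between -0.02 and 0.02 m and y of puck in the frame of tray_floor between -0.04 and 0.04 m and z of puck in the frame of tray_floor between -0.004 and 0.004 m and angle between puck's own z axis and vertical below 0.12 rad and contact force between the fingers and puck below 0.05 N and linear speed of puck below 0.03 m/s), for 0.2 s.
At the end, for the whole second after the job is handed in: the drawer is latched (within 3 mm of flush, at rest and staying there with nothing touching it) and the puck lies flat (within 7 degrees) on the tray floor inside it, at rest (value of joint drawer between -0.003 and 0.003 m and velocity of joint drawer between -0.01 and 0.01 m/s and x of puck in the frame of tray_floor between -0.02 and 0.02 m and y of puck in the frame of tray_floor between -0.04 and 0.04 m and z of puck in the frame of tray_floor between -0.004 and 0.004 m and angle between puck's own z axis and vertical below 0.12 rad and linear speed of puck below 0.02 m/s).
It fails at once if the robot presses on the case or its drawer with more than 22 N (contact force between any of the fingers, the arm and case above 22 N).
It fails at once if the puck is dropped (falls more than about 12 mm) (linear speed of puck above 0.5 m/s and contact force between the fingers and puck below 0.05 N).
It fails at once if a bystander is moved more than 20 mm (distance of any of cork_block, tape_core, wax_tin, straightedge, square, racket_handle, scraper from where it was at the start of the episode above 0.02 m).
It also fails if it takes over 69 s, if anything falls off the work surface, if the arm or the gripper's body presses on something with over 40 N, if the wrist force passes 120 N, or if a joint passes its speed limit or range.

### The arm

A 7-joint arm with a two-finger parallel gripper is mounted at the origin on the work surface. World frame = base frame: x ahead of the robot, y to its left, z up, the work surface at z = 0. Lengths are in m, angles in rad, forces in N, time in s.
With the tool pointing down it reaches from about 0.35 to 0.9 m from the base axis. Payload 7.2 kg.
Tool frame: the origin (TCP) lies at the very end of the fingers, on their centre line; the grasp point (between the pads) lies 19 mm behind it; z points along the fingers, y is the line along which they close (so a half turn about z gives the same grasp; the last joint's range is limited). The gripper opens to 85 mm and grips with 20 to 120 N. Pads are 22 mm wide; open, the fingers measure 114 mm over their backs; the gripper's body (76 mm by 85 mm) begins 54 mm behind the grasp point. The pads swing forward as they close: fully open they stand 13 mm farther back than shut.
Start: joints at [-1.373, 0.411, -0.013, 1.596, 0.006, 1.134, -0.082], TCP at [0.164, 0.603, 0.196] pointing down, gripper open.
Joint ranges: [-2.95, 2.95], [-0.29, 1.99], [-1.47, 1.44], [0.14, 2.54], [-1.03, 4.17], [0.13, 1.85], [-2.86, 2.86]. Speed limits (rad/s): [2.39, 2.39, 3.01, 3.01, 3.14, 3.14, 3.14].

### API

Orientations are given as a 3x3 rotation matrix whose columns are the frame's x, y, z axes.
In Python, from station import robot, optics gives the robot as it stands.
- The arm moves only by the tool step_arm, never from a script. Its argument "targets" is a list of rows, each an object with "travel": the shift along the tool's x, y, z as a fraction of full scale, a list of three; "rotation": the turn, a rotation vector about the tool's x, y, z as a fraction of full scale, a list of three; "gripper": the gripper's target within -1 to 1 (shut at 1, half-way at 0, fully open at -1). In form: [{"travel": [x, y, z], "rotation": [rx, ry, rz], "gripper": gripper}, ...]. A call has 1 to 12 rows; each row shifts and turns the commanded pose from where the row before left it, along the tool's axes as they then stand; what a row does not reach is not made up. Full scale, the value 1, is 0.02 m for a shift and 10 degrees for a turn. A row lasts 1/8 s, in which the tool goes at most 62.5 mm and 10.7 degrees, less where a joint would pass 70% of its speed; a pose out of reach is approached as far as the arm can. A call with a number of a shift or a turn outside -1 to 1 is refused whole. A call with a gripper value outside its range is refused whole. The fingers move at their own pace and stop on an object; "force" is the grip in N (left out, the last holds). Time passes only in rows, so rows that do not move let the fingers close. It gives the time, the measured TCP pose, the force, the opening and the grip force at its end, in the units of the state.
- robot.sense(): the state, without advancing time (a new reading comes with each control period).
- optics.capture(name): name is "side" or "top" or "wrist"; returns (picture, depth): 420x560x3 uint8, red, green, blue; 420x560 float32, m along the optical axis (not along the pixel's ray), 0 where there is no reading.
- optics.camera_model(name): a dict with "fx", "fy", "cx", "cy" (pixels), "camera_from_world" (4x4, takes a point from world to camera coordinates). Camera axes: x right, y down, z forward; pixel columns grow to the right and rows downward; lengths in m; the calibration is good to about 2 mm. A picture is of the moment at which its call begins: read the wrist's pose just before it. camera_model takes no time and is no camera call; for the wrist camera it gives the pose at the moment of the call.
- robot.close_job(): hands the job in; it is judged then, once.
The state is a dict: "clock": time; "q": joint angles; "qd": joint speeds; "effort": joint torques, N m; "tool_pos": TCP position; "ee_rot": TCP orientation; "wrist_force": force on the tool from outside, world axes, zero at the start; "wrist_torque": the same for the moment, N m; "opening": finger opening in m; "grip_force": force on a finger pad.
Only numpy, scipy, OpenCV 4.12 (cv2) and the standard library are available. Lean on these libraries where they do the work, as an engineer would, in place of code of your own. Each camera call takes 0.05 s, during which the arm holds its last target. There are 200 camera calls.

## Working session

There is one attempt and no reset: what is moved stays moved. The work goes in short steps, Python scripts to look and compute and a tool call to move; the robot and the scene stay as the last step left them, time stands still between calls to the robot, and variables do not carry over. Pictures are saved under pics/ and viewed, at most 10 in all, crops included, and the job is handed in when it is done.

Besides the shell and the picture viewer there is one more tool, called after "Call:" as a command line: name --argument value ..., lists and objects as JSON in quotes. step_arm: Moves the arm, as the interface text tells. Its arguments: {"type":"object","properties":{"targets":{"type":"array","items":{"type":"object","properties":{"travel":{"type":"array","items":{"type":"number"}},"rotation":{"type":"array","items":{"type":"number"}},"gripper":{"type":"number"}}}},"force":{"type":"number"}},"required":["targets"]}

```bash
mkdir -p pics; cat > h.py <<'E'
import numpy as np, cv2
from station import robot, optics
def cap(n,save=None):
    m=optics.camera_model(n); p,d=optics.capture(n)
    if save: cv2.imwrite(f'pics/{save}.png',p[:,:,::-1])
    T=np.linalg.inv(np.array(m['camera_from_world']))
    v,u=np.mgrid[:d.shape[0],:d.shape[1]]
    c=np.stack([(u-m['cx'])/m['fx']*d,(v-m['cy'])/m['fy']*d,d],-1)
    W=c@T[:3,:3].T+T[:3,3]; W[d==0]=np.nan
    return p,d,W
E
python3 - <<'E'
from h import *
np.set_printoptions(precision=4,suppress=True)
for n in('top','side'):
    p,d,W=cap(n,n+'1'); np.savez(f'{n}1.npz',p=p,d=d,W=W)
    m=optics.camera_model(n); print(n,np.linalg.inv(m['camera_from_world']))
s=robot.sense(); print(s['clock'],s['tool_pos'],s['ee_rot'],s['wrist_force'],s['opening'])
E
```

```text
top [[-0.0037 -0.9965  0.084   0.4563]
 [-1.      0.0043  0.007  -0.0124]
 [-0.0074 -0.084  -0.9964  1.0992]
 [ 0.      0.      0.      1.    ]]
side [[ 0.7279 -0.4368  0.5285 -0.1094]
 [-0.6853 -0.4385  0.5815 -0.7565]
 [-0.0223 -0.7854 -0.6185  0.8173]
 [ 0.      0.      0.      1.    ]]
0.1 [0.1641 0.6026 0.1954] [[-0.9649  0.2626 -0.0003]
 [ 0.2626  0.9649 -0.0014]
 [-0.0001 -0.0015 -1.    ]] [-0.1204  0.0499 -0.6995] 0.08507926869409704
```

View pics/top1.png

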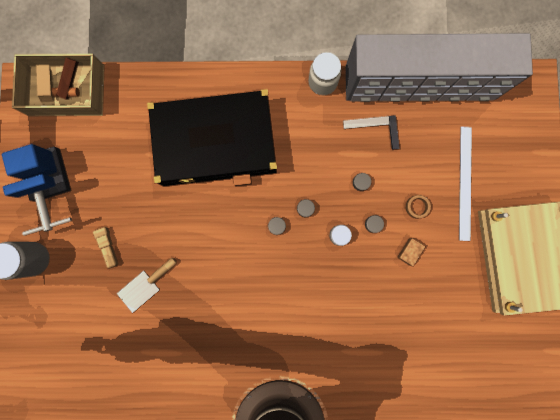

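View pics/side1.png

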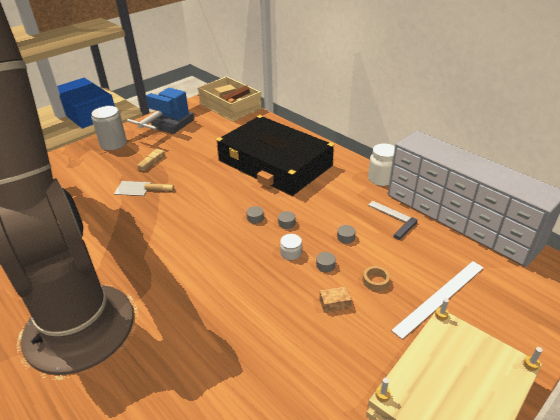

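The top view shows four grey discs that could be the puck, at px (362,182), (306,208), (277,226) and (374,224). The wax tin is at (341,235). The case is at about (212,138), with the teak pad at (242,181). Next I'll measure the discs and the case.

```bash
python3 - <<'E'
from h import *
np.set_printoptions(precision=4,suppress=True)
z=np.load('top1.npz'); W=z['W'];p=z['p']
for (u,v) in [(362,182),(306,208),(277,226),(374,224),(341,235)]:
    w=W[v-16:v+16,u-16:u+16].reshape(-1,3); ztop=np.nanmedian(W[v-3:v+4,u-3:u+4,2])
    k=w[abs(w[:,2]-ztop)<.006]; c=(k.max(0)+k.min(0))/2
    print((u,v),c,'ext',k.max(0)-k.min(0),'n',len(k),'r',np.hypot(*c[:2]),'rgb',p[v-3:v+4,u-3:u+4].mean((0,1)))
# case lid
m=(abs(W[...,2]-.078)<.008); m[:, :130]=0; m[:,290:]=0; m[200:]=0; m[:80]=0
pts=W[m][:,:2].astype(np.float32); (c,sz,a)=cv2.minAreaRect(pts); print('case',c,sz,a,len(pts)); print(cv2.boxPoints((c,sz,a)), np.nanmedian(W[m][:,2]))
# pad
q=W[174:190,228:256]; f=(q[...,2]>.03)&(q[...,2]<.055); k=q[f]; print('pad',k.min(0),k.max(0),len(k))
r=cv2.minAreaRect(k[:,:2].astype(np.float32)); print(r)
q=p[150:260,250:420,::-1]; cv2.imwrite('pics/crop.png',cv2.resize(q,None,fx=4,fy=4,interpolation=cv2.INTER_CUBIC))
S=np.load('side1.npz'); w=S['W'][155:190,225:285]
k=w[(w[...,2]>.012)&(w[...,2]<.046)]; print('side n',len(k)); np.save('sidefront.npy',k)
E
```

```text
(362, 182) [ 0.6126 -0.2163  0.0252] ext [0.0444 0.0443 0.011 ] n 249 r 0.6496514019734713 rgb [129.1837 118.1633 105.4286]
(306, 208) [ 0.5447 -0.0695  0.026 ] ext [0.0415 0.0439 0.0108] n 245 r 0.5491549590142386 rgb [133.3061 122.1633 109.551 ]
(277, 226) [0.5002 0.005  0.0263] ext [0.0436 0.0434 0.0115] n 252 r 0.5002331217527822 rgb [136.8163 125.1224 112.4694]
(374, 224) [ 0.5043 -0.2447  0.027 ] ext [0.0435 0.0441 0.0103] n 249 r 0.5605621748825061 rgb [131.5102 120.3265 107.4898]
(341, 235) [ 0.4751 -0.1581  0.0421] ext [0.0451 0.0487 0.0114] n 309 r 0.5007168421414082 rgb [214.6735 218.1633 228.5714]
case (0.719550371170044, 0.16497020423412323) (0.20634222030639648, 0.3020932376384735) 6.686281204223633 9642
[[0.5995 0.303 ]
 [0.6347 0.0029]
 [0.8396 0.027 ]
 [0.8044 0.327 ]] 0.07841950778933016
pad [0.6023 0.0595 0.0311] [0.6318 0.1286 0.0549] 209
((0.6164323091506958, 0.09288468956947327), (0.025695180520415306, 0.0694882795214653), 5.593427658081055)
side n 602
```

View pics/crop.png

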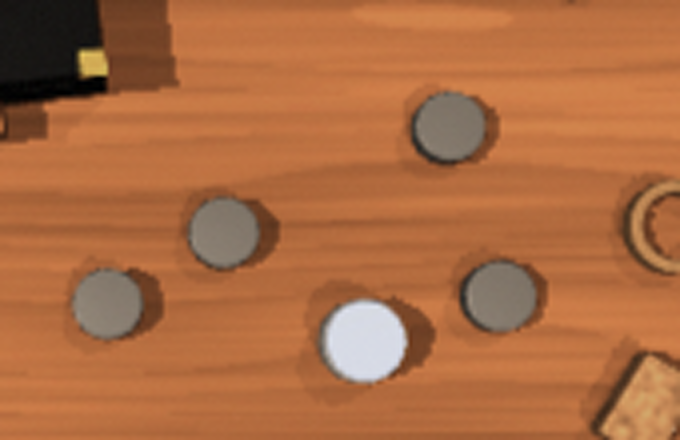

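All four are identical, about 45 mm across and 26 mm high. The farthest from the base is (362,182), at world (0.613,-0.216), r = 0.65 (the others are 0.56 or less), so that is the one to take. The case is at (0.7195,0.165) with yaw 6.7°. First move: turn to the case yaw, tilt the fingertips forward by 30° and shut the gripper.

Call:
step_arm --targets '[{"travel":[0,0,0],"rotation":[0,0,-0.73],"gripper":1},{"travel":[0,0,0],"rotation":[0,0,-0.73],"gripper":1},{"travel":[0,0,0],"rotation":[0,0,-0.73],"gripper":1},{"travel":[0,0,0],"rotation":[0,-1,0],"gripper":1},{"travel":[0,0,0],"rotation":[0,-1,0],"gripper":1},{"travel":[0,0,0],"rotation":[0,-1,0],"gripper":1},{"travel":[0,0,0],"rotation":[0,0,0],"gripper":1}]'

```text
clock: 0.98
tool_pos: [0.158, 0.6032, 0.1939]
ee_rot: [[-0.859, -0.126, 0.496], [-0.111, 0.992, 0.06], [-0.5, -0.004, -0.866]]
wrist_force: [0.7, -0.0, -0.3]
opening: 0.0003
grip_force: 0.0
```

```bash
cat >> h.py <<'E'
C=np.array([.7195,.165,0]); a=np.radians(6.69)
RC=np.array([[np.cos(a),-np.sin(a),0],[np.sin(a),np.cos(a),0],[0,0,1]])
def st():
    s=robot.sense(); p=np.array(s['tool_pos']);R=np.array(s['ee_rot'])
    print('t',s['clock'],'p',p.round(4),'case',(RC.T@(p-C)).round(4),'F case',(RC.T@np.array(s['wrist_force'])).round(2),'op',s['opening'],'grip',s['grip_force'])
    return p,R
def to(*targets,case=True):
    p,R=st(); print((RC.T@R).round(3).tolist())
    for t in targets:
        t=np.array(t,float); w=C+RC@t if case else t
        d=R.T@(w-p)/.02; n=int(np.ceil(abs(d).max())); print(w.round(4),'total',d.round(2),'rows',n,'per',(d/max(n,1)).round(3)); p=w
E
python3 - <<'E'
from h import *
to([-.2,-.06,.14],[-.165,-.06,.0235])
E
```

```text
t 0.975 p [0.158  0.6032 0.1939] case [-0.5066  0.5006  0.1939] F case [ 0.69 -0.12 -0.29] op 0.0002711246887028682 grip 0.0
[[-0.866, -0.01, 0.5], [-0.01, 1.0, 0.002], [-0.5, -0.004, -0.866]]
[0.5279 0.0821 0.14  ] total [-11.65 -28.17   9.95] rows 29 per [-0.402 -0.971  0.343]
[0.5626 0.0862 0.0235] total [1.39 0.   5.92] rows 6 per [0.232 0.001 0.987]
```

Call:
step_arm --targets '[{"travel":[-0.4,-0.97,0.34],"rotation":[0,0,0],"gripper":1},{"travel":[-0.4,-0.97,0.34],"rotation":[0,0,0],"gripper":1},{"travel":[-0.4,-0.97,0.34],"rotation":[0,0,0],"gripper":1},{"travel":[-0.4,-0.97,0.34],"rotation":[0,0,0],"gripper":1},{"travel":[-0.4,-0.97,0.34],"rotation":[0,0,0],"gripper":1},{"travel":[-0.4,-0.97,0.34],"rotation":[0,0,0],"gripper":1},{"travel":[-0.4,-0.97,0.34],"rotation":[0,0,0],"gripper":1},{"travel":[-0.4,-0.97,0.34],"rotation":[0,0,0],"gripper":1},{"travel":[-0.4,-0.97,0.34],"rotation":[0,0,0],"gripper":1},{"travel":[-0.4,-0.97,0.34],"rotation":[0,0,0],"gripper":1},{"travel":[-0.4,-0.97,0.34],"rotation":[0,0,0],"gripper":1},{"travel":[-0.4,-0.97,0.34],"rotation":[0,0,0],"gripper":1}]'

```text
clock: 2.48
tool_pos: [0.3151, 0.385, 0.1734]
ee_rot: [[-0.86, -0.116, 0.497], [-0.101, 0.993, 0.058], [-0.5, 0.0, -0.866]]
wrist_force: [0.3, -0.4, -0.1]
opening: 0.0
grip_force: 0.0
```

Call:
step_arm --targets '[{"travel":[-0.4,-0.97,0.34],"rotation":[0,0,0],"gripper":1},{"travel":[-0.4,-0.97,0.34],"rotation":[0,0,0],"gripper":1},{"travel":[-0.4,-0.97,0.34],"rotation":[0,0,0],"gripper":1},{"travel":[-0.4,-0.97,0.34],"rotation":[0,0,0],"gripper":1},{"travel":[-0.4,-0.97,0.34],"rotation":[0,0,0],"gripper":1},{"travel":[-0.4,-0.97,0.34],"rotation":[0,0,0],"gripper":1},{"travel":[-0.4,-0.97,0.34],"rotation":[0,0,0],"gripper":1},{"travel":[-0.4,-0.97,0.34],"rotation":[0,0,0],"gripper":1},{"travel":[-0.4,-0.97,0.34],"rotation":[0,0,0],"gripper":1},{"travel":[-0.4,-0.97,0.34],"rotation":[0,0,0],"gripper":1},{"travel":[-0.4,-0.97,0.34],"rotation":[0,0,0],"gripper":1},{"travel":[-0.4,-0.97,0.34],"rotation":[0,0,0],"gripper":1}]'

```text
clock: 3.98
tool_pos: [0.4651, 0.1681, 0.1508]
ee_rot: [[-0.86, -0.116, 0.497], [-0.1, 0.993, 0.058], [-0.5, 0.0, -0.866]]
wrist_force: [0.2, 0.0, -0.5]
opening: -0.0001
grip_force: 0.0
```

```bash
python3 - <<'E'
from h import *
to([-.2,-.06,.14],[-.165,-.06,.0235])
E
```

```text
t 3.975 p [0.4651 0.1681 0.1508] case [-0.2523  0.0327  0.1508] F case [ 0.25 -0.01 -0.46] op -0.00011455710797823495 grip 0.0
[[-0.866, 0.0, 0.5], [0.0, 1.0, -0.0], [-0.5, 0.0, -0.866]]
[0.5279 0.0821 0.14  ] total [-2.   -4.63  1.78] rows 5 per [-0.399 -0.927  0.356]
[0.5626 0.0862 0.0235] total [1.4  0.   5.92] rows 6 per [0.233 0.    0.986]
```

Call:
step_arm --targets '[{"travel":[-0.4,-0.92,0.36],"rotation":[0,0,0],"gripper":1},{"travel":[-0.4,-0.92,0.36],"rotation":[0,0,0],"gripper":1},{"travel":[-0.4,-0.92,0.36],"rotation":[0,0,0],"gripper":1},{"travel":[-0.4,-0.92,0.36],"rotation":[0,0,0],"gripper":1},{"travel":[-0.4,-0.92,0.36],"rotation":[0,0,0],"gripper":1},{"travel":[0.23,0,0.98],"rotation":[0,0,0],"gripper":1},{"travel":[0.23,0,0.98],"rotation":[0,0,0],"gripper":1},{"travel":[0.23,0,0.98],"rotation":[0,0,0],"gripper":1},{"travel":[0.23,0,0.98],"rotation":[0,0,0],"gripper":1},{"travel":[0.23,0,0.98],"rotation":[0,0,0],"gripper":1},{"travel":[0.23,0,0.98],"rotation":[0,0,0],"gripper":1},{"travel":[0,0,0],"rotation":[0,0,0],"gripper":1}]'

```text
clock: 5.48
tool_pos: [0.546, 0.0729, 0.0636]
ee_rot: [[-0.868, -0.109, 0.485], [-0.112, 0.993, 0.023], [-0.484, -0.034, -0.874]]
wrist_force: [-0.3, -0.6, 1.5]
opening: 0.0003
grip_force: 0.0
```

```bash
python3 - <<'E'
from h import *
to([-.165,-.06,.0235],[-.139,-.06,.0235])
E
```

```text
t 5.475 p [0.546  0.0729 0.0636] case [-0.1831 -0.0713  0.0636] F case [-0.39 -0.56  1.51] op 0.00025530342108525143 grip 0.0
[[-0.875, 0.007, 0.484], [-0.01, 0.999, -0.033], [-0.484, -0.034, -0.874]]
[0.5626 0.0862 0.0235] total [0.18 0.64 2.17] rows 3 per [0.058 0.213 0.724]
[0.5884 0.0892 0.0235] total [-1.14  0.01  0.63] rows 2 per [-0.569  0.005  0.315]
```

```bash
python3 - <<'E'
from h import *
s=robot.sense(); print(np.round(s['q'],3)); print(np.round(s['qd'],3),s['wrist_force'],s['wrist_torque'])
E
```

```text
[-0.262  0.275 -0.053  2.365  1.51   0.14  -0.094]
[-0.031 -0.026  0.027 -0.002 -0.208  0.     0.193] [-0.31746978 -0.60455774  1.51472448] [-0.00824218  0.49917528 -0.01457777]
```

Joint 6 hit its limit: a 30° tilt is too much this close in. I'll lift and ease the tilt to about 9°.

Call:
step_arm --targets '[{"travel":[0,0,-0.8],"rotation":[0,0.7,0],"gripper":1},{"travel":[0,0,-0.8],"rotation":[0,0.7,0],"gripper":1},{"travel":[0,0,-0.8],"rotation":[0,0.6,0],"gripper":1},{"travel":[0,0,0],"rotation":[0,0,0],"gripper":1},{"travel":[0,0,0],"rotation":[0,0,0],"gripper":1}]'

```text
clock: 6.1
tool_pos: [0.5546, 0.0494, 0.0881]
ee_rot: [[-0.916, -0.069, 0.396], [-0.1, 0.993, -0.057], [-0.389, -0.092, -0.916]]
wrist_force: [0.1, -0.5, -0.1]
opening: 0.0001
grip_force: 0.0
```

```bash
python3 - <<'E'
from h import *
s=robot.sense(); print(np.round(s['q'],3))
from scipy.spatial.transform import Rotation as Ro
R=np.array(s['ee_rot']); t=np.radians(8)
D=RC@np.array([[-np.cos(t),0,np.sin(t)],[0,1,0],[-np.sin(t),0,-np.cos(t)]])
print('rot needed /10deg',np.degrees(Ro.from_matrix(R.T@D).as_rotvec())/10)
to([-.165,-.06,.026])
E
```

```text
[-0.092  0.26  -0.231  2.23   0.709  0.363  0.724]
rot needed /10deg [-0.58372761  1.48881693 -0.11765151]
t 6.1 p [0.5546 0.0494 0.0881] case [-0.1773 -0.0956  0.0881] F case [ 0.03 -0.46 -0.1 ] op 7.410689091142254e-05 grip 0.0
[[-0.921, 0.047, 0.387], [0.007, 0.995, -0.103], [-0.389, -0.092, -0.916]]
[0.5626 0.0862 0.026 ] total [0.66 2.09 2.9 ] rows 3 per [0.219 0.695 0.967]
```

Call:
step_arm --targets '[{"travel":[0,0,0],"rotation":[-0.3,0.75,-0.06],"gripper":1},{"travel":[0,0,0],"rotation":[-0.3,0.75,-0.06],"gripper":1},{"travel":[0,0,0],"rotation":[0,0,0],"gripper":1},{"travel":[0,0,0],"rotation":[0,0,0],"gripper":1}]'

```text
clock: 6.6
tool_pos: [0.5547, 0.0464, 0.0863]
ee_rot: [[-0.98, -0.108, 0.168], [-0.11, 0.994, -0.003], [-0.167, -0.021, -0.986]]
wrist_force: [0.1, -0.3, 0.2]
opening: -0.0002
grip_force: 0.0
```

```bash
cat >> h.py <<'E'
from scipy.spatial.transform import Rotation as Ro
def rot(deg):
    s=robot.sense(); print('q',np.round(s['q'],3)); R=np.array(s['ee_rot']); t=np.radians(deg)
    D=RC@np.array([[-np.cos(t),0,np.sin(t)],[0,1,0],[-np.sin(t),0,-np.cos(t)]])
    print('rot needed',(np.degrees(Ro.from_matrix(R.T@D).as_rotvec())/10).round(3))
E
python3 - <<'E'
from h import *
rot(8); to([-.165,-.06,.07],[-.165,-.06,.026])
E
```

```text
q [ 0.149  0.363 -0.419  2.013  0.311  0.651  1.214]
rot needed [-0.127  0.161 -0.028]
t 6.6 p [0.5547 0.0464 0.0863] case [-0.1775 -0.0986  0.0863] F case [ 0.11 -0.32  0.2 ] op -0.00024055575153178647 grip 0.0
[[-0.986, 0.008, 0.167], [0.004, 1.0, -0.022], [-0.167, -0.021, -0.986]]
[0.5626 0.0862 0.07  ] total [-0.47  1.95  0.86] rows 2 per [-0.237  0.976  0.432]
[0.5626 0.0862 0.026 ] total [0.37 0.05 2.17] rows 3 per [0.123 0.016 0.723]
```

Call:
step_arm --targets '[{"travel":[0,0,0],"rotation":[-0.13,0.16,-0.03],"gripper":1},{"travel":[-0.2,0.96,0.4],"rotation":[0,0,0],"gripper":1},{"travel":[-0.2,0.96,0.4],"rotation":[0,0,0],"gripper":1},{"travel":[0.12,0.02,0.72],"rotation":[0,0,0],"gripper":1},{"travel":[0.12,0.02,0.72],"rotation":[0,0,0],"gripper":1},{"travel":[0.12,0.02,0.72],"rotation":[0,0,0],"gripper":1},{"travel":[0,0,0],"rotation":[0,0,0],"gripper":1}]'

```text
clock: 7.48
tool_pos: [0.559, 0.0867, 0.0276]
ee_rot: [[-0.984, -0.117, 0.136], [-0.116, 0.993, 0.018], [-0.137, 0.002, -0.991]]
wrist_force: [0.1, -0.1, 0.2]
opening: 0.0002
grip_force: 0.0
```

```bash
python3 - <<'E'
from h import *
rot(8); to([-.165,-.06,.026],[-.145,-.06,.026])
E
```

```text
q [ 0.056  0.479 -0.387  2.007  0.362  0.578  1.116]
rot needed [ 0.014 -0.014  0.002]
t 7.475 p [0.559  0.0867 0.0276] case [-0.1686 -0.0591  0.0276] F case [ 0.11 -0.09  0.22] op 0.0001967490651730612 grip 0.0
[[-0.991, -0.001, 0.137], [-0.0, 1.0, 0.002], [-0.137, 0.002, -0.991]]
[0.5626 0.0862 0.026 ] total [-0.17 -0.05  0.1 ] rows 1 per [-0.167 -0.045  0.101]
[0.5825 0.0885 0.026 ] total [-0.99 -0.    0.14] rows 1 per [-0.991 -0.001  0.137]
```

Call:
step_arm --targets '[{"travel":[-0.5,0,0.07],"rotation":[0,0,0],"gripper":1},{"travel":[-0.5,0,0.07],"rotation":[0,0,0],"gripper":1},{"travel":[-0.2,0,0.03],"rotation":[0,0,0],"gripper":1},{"travel":[-0.1,0,0.014],"rotation":[0,0,0],"gripper":1},{"travel":[-0.1,0,0.014],"rotation":[0,0,0],"gripper":1},{"travel":[0,0,0],"rotation":[0,0,0],"gripper":1}]'

```text
clock: 8.22
tool_pos: [0.5882, 0.0909, 0.0292]
ee_rot: [[-0.983, -0.118, 0.138], [-0.116, 0.993, 0.019], [-0.139, 0.003, -0.99]]
wrist_force: [-0.2, 0.5, -0.3]
opening: -0.0003
grip_force: 0.0
```

Call:
step_arm --targets '[{"travel":[-0.1,0,0.014],"rotation":[0,0,0],"gripper":1},{"travel":[-0.1,0,0.014],"rotation":[0,0,0],"gripper":1},{"travel":[-0.1,0,0.014],"rotation":[0,0,0],"gripper":1}]'

```text
clock: 8.6
tool_pos: [0.5945, 0.0916, 0.0292]
ee_rot: [[-0.983, -0.118, 0.138], [-0.116, 0.993, 0.019], [-0.14, 0.003, -0.99]]
wrist_force: [-0.6, -0.7, -0.7]
opening: -0.0002
grip_force: 0.0
```

```bash
python3 - <<'E'
from h import *
st()
E
```

```text
t 8.6 p [0.5945 0.0916 0.0292] case [-0.1327 -0.0583  0.0292] F case [-0.71 -0.66 -0.73] op -0.00020141398680517428 grip 0.0
```

Call:
step_arm --targets '[{"travel":[-0.1,0,0.014],"rotation":[0,0,0],"gripper":1},{"travel":[-0.1,0,0.014],"rotation":[0,0,0],"gripper":1}]'

```text
clock: 8.85
tool_pos: [0.5984, 0.0921, 0.0292]
ee_rot: [[-0.983, -0.118, 0.138], [-0.116, 0.993, 0.019], [-0.139, 0.003, -0.99]]
wrist_force: [0.7, -0.6, -0.4]
opening: 0.0002
grip_force: 0.0
```

Call:
step_arm --targets '[{"travel":[-0.1,0,0.014],"rotation":[0,0,0],"gripper":1},{"travel":[-0.1,0,0.014],"rotation":[0,0,0],"gripper":1}]'

```text
clock: 9.1
tool_pos: [0.6024, 0.0926, 0.0292]
ee_rot: [[-0.983, -0.118, 0.138], [-0.116, 0.993, 0.019], [-0.139, 0.003, -0.99]]
wrist_force: [0.8, 0.7, 0.1]
opening: 0.0002
grip_force: 0.0
```

```bash
python3 - <<'E'
from h import *
st(); p,d,W=cap('side'); q=p[100:220,190:340,::-1]; cv2.imwrite('pics/s2.png',cv2.resize(q,None,fx=5,fy=5,interpolation=cv2.INTER_CUBIC))
E
```

```text
t 9.1 p [0.6024 0.0926 0.0292] case [-0.1247 -0.0583  0.0292] F case [0.92 0.55 0.12] op 0.00017902804503902545 grip 0.0
```

View pics/s2.png

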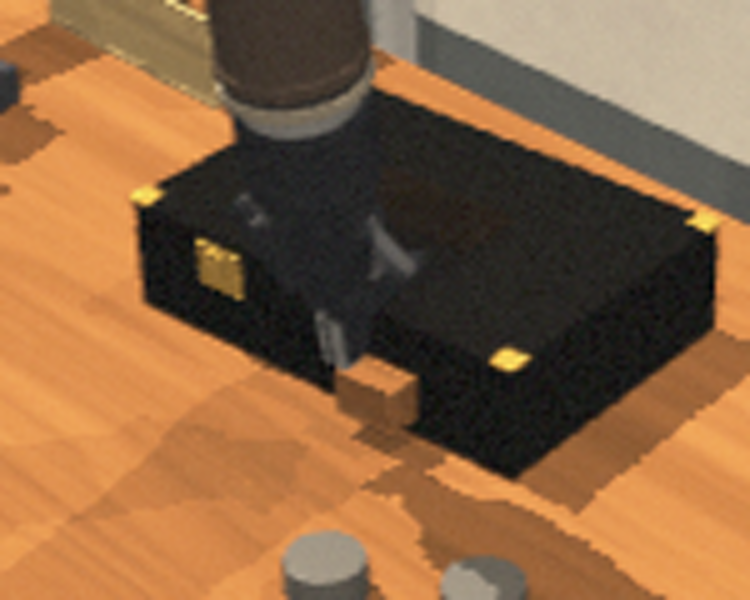

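The fingers are at about (335,345) in the crop, left of the pad at (375,385), so my pad y estimate is off. I'll measure the teak colour directly.

```bash
python3 - <<'E'
from h import *
np.set_printoptions(precision=4,suppress=True)
for n,(v0,v1,u0,u1) in {'top':(172,192,226,262),'side':(165,192,252,280)}.items():
    p,d,W=cap(n); q=p[v0:v1,u0:u1].astype(int); w=W[v0:v1,u0:u1]
    m=(q[...,0]-q[...,2]>30)&(w[...,2]>.015)&(w[...,2]<.06); k=(w[m]-C)@RC
    print(n,m.sum(),'case pct5',np.nanpercentile(k,4,0),'95',np.nanpercentile(k,96,0),'med',np.nanmedian(k,0))
    cv2.imwrite(f'pics/p_{n}.png',cv2.resize(np.uint8(q[:,:,::-1]),None,fx=12,fy=12,interpolation=0))
S=np.load('side1.npz');W=S['W']; q=S['p'][100:220,190:340].astype(int); w=W[100:220,190:340]
k=(w-C)@RC
m=(abs(k[...,2]-.078)<.006); print('side lid',np.nanpercentile(k[m],1,0),np.nanpercentile(k[m],99,0))
E
```

```text
top 0 case pct5 [nan nan nan] 95 [nan nan nan] med [nan nan nan]
side 203 case pct5 [-0.1229 -0.0821  0.018 ] 95 [-0.0966 -0.0417  0.047 ] med [-0.1168 -0.067   0.0384]
side lid [-0.0969 -0.1495  0.0731] [0.1008 0.1469 0.0826]
  return np.nanmean(a, axis, out=out, keepdims=keepdims)
  return np.nanmean(a, axis, out=out, keepdims=keepdims)
```

View pics/p_top.png

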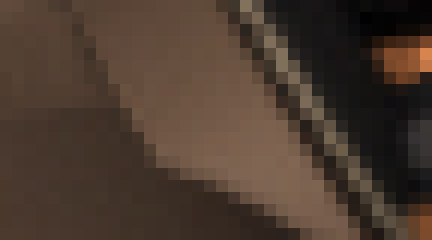

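```bash
python3 - <<'E'
from h import *
np.set_printoptions(precision=3,suppress=True)
p,d,W=cap('side'); k=(W-C)@RC
for v in range(158,184,2):
    print(v,[(u,k[v,u].tolist() and np.round(k[v,u]*1000).astype(int).tolist(),p[v,u].tolist()) for u in range(252,270,3)])
m=optics.camera_model('side'); s=robot.sense(); x=np.array(m['camera_from_world'])@np.r_[s['tool_pos'],1]; print(x[0]/x[2]*m['fx']+m['cx'],x[1]/x[2]*m['fy']+m['cy'],x[2],d[int(x[1]/x[2]*m['fy']+m['cy']),int(x[0]/x[2]*m['fx']+m['cx'])])
E
```

```text
158 [(252, [-149, -53, 118], [31, 28, 33]), (255, [-156, -72, 129], [33, 35, 34]), (258, [-149, -75, 126], [34, 32, 34]), (261, [-134, -73, 118], [38, 37, 37]), (264, [-151, -99, 137], [35, 40, 38]), (267, [-152, -111, 142], [32, 38, 34])]
160 [(252, [-149, -52, 111], [41, 40, 43]), (255, [-148, -63, 115], [40, 36, 38]), (258, [-148, -75, 120], [36, 36, 37]), (261, [-151, -88, 126], [33, 32, 34]), (264, [-153, -101, 133], [41, 39, 39]), (267, [-129, -89, 115], [33, 31, 31])]
162 [(252, [-148, -51, 104], [21, 26, 22]), (255, [-151, -65, 110], [52, 50, 47]), (258, [-142, -68, 107], [40, 40, 38]), (261, [-150, -87, 119], [30, 35, 36]), (264, [-150, -98, 123], [32, 30, 34]), (267, [-97, -60, 81], [38, 35, 34])]
164 [(252, [-97, -1, 50], [18, 16, 13]), (255, [-145, -59, 98], [69, 66, 63]), (258, [-142, -68, 100], [47, 49, 48]), (261, [-148, -84, 110], [34, 35, 38]), (264, [-93, -45, 66], [23, 23, 21]), (267, [-96, -59, 73], [23, 21, 21])]
166 [(252, [-93, 4, 39], [23, 20, 14]), (255, [-143, -57, 90], [81, 80, 73]), (258, [-142, -67, 94], [65, 62, 60]), (261, [-134, -71, 91], [35, 33, 37])
[... 1314 characters left out ...]
(258, [-120, -43, 31], [113, 76, 47]), (261, [-122, -58, 38], [110, 75, 45]), (264, [-121, -68, 43], [110, 74, 45]), (267, [-118, -77, 44], [199, 125, 73])]
180 [(252, [-107, -6, 0], [211, 134, 75]), (255, [-102, -14, 1], [208, 131, 70]), (258, [-120, -43, 24], [114, 76, 44]), (261, [-121, -56, 30], [112, 73, 46]), (264, [-122, -69, 36], [113, 74, 45]), (267, [-120, -78, 39], [123, 80, 47])]
182 [(252, [-116, -15, 2], [194, 124, 67]), (255, [-111, -22, 2], [212, 134, 73]), (258, [-122, -44, 18], [152, 97, 56]), (261, [-121, -55, 22], [114, 76, 46]), (264, [-121, -68, 28], [107, 70, 42]), (267, [-119, -77, 31], [125, 82, 50])]
260.73849367556215 181.09522183323932 1.3572561767980276 1.3640195
```

```bash
python3 - <<'E'
from h import *
np.set_printoptions(precision=3,suppress=True)
p,d,W=cap('wrist','w1'); k=(W-C)@RC
T=np.linalg.inv(optics.camera_model('wrist')['camera_from_world']); print('cam case',RC.T@(T[:3,3]-C),RC.T@T[:3,:3])
np.savez('w1.npz',k=k,p=p)
E
```

```text
cam case [-0.219 -0.059  0.196] [[-0.001  0.913  0.407]
 [ 1.    -0.001  0.003]
 [ 0.003  0.407 -0.913]]
```

View pics/w1.png

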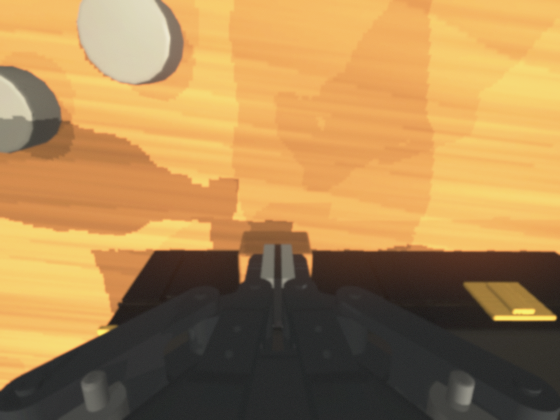

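The wrist view shows the shut fingertips ending at about (277,245), right over the pad at (275,240). I'll read the depths there to find the real tip height.

```bash
python3 - <<'E'
import numpy as np
k=np.load('w1.npz')['k']
for v in range(228,300,5): print(v,[(np.round(k[v,u]*1000)).tolist() for u in (250,268,277,286,304)])
E
```

```text
228 [[-115.0, -78.0, -0.0], [-116.0, -65.0, 1.0], [-115.0, -58.0, 1.0], [-115.0, -52.0, 0.0], [-115.0, -39.0, 0.0]]
233 [[-122.0, -76.0, 19.0], [-122.0, -64.0, 20.0], [-121.0, -58.0, 18.0], [-121.0, -52.0, 19.0], [-121.0, -40.0, 19.0]]
238 [[-121.0, -75.0, 25.0], [-121.0, -64.0, 24.0], [-121.0, -58.0, 25.0], [-122.0, -52.0, 26.0], [-121.0, -41.0, 25.0]]
243 [[-121.0, -75.0, 30.0], [-121.0, -64.0, 32.0], [-121.0, -58.0, 31.0], [-121.0, -53.0, 32.0], [-121.0, -41.0, 31.0]]
248 [[-122.0, -74.0, 38.0], [-142.0, -63.0, 71.0], [-143.0, -58.0, 72.0], [-142.0, -54.0, 71.0], [-121.0, -42.0, 37.0]]
253 [[-121.0, -74.0, 43.0], [-143.0, -62.0, 76.0], [-143.0, -58.0, 77.0], [-144.0, -54.0, 78.0], [-121.0, -42.0, 43.0]]
258 [[-139.0, -71.0, 74.0], [-144.0, -62.0, 82.0], [-144.0, -58.0, 82.0], [-144.0, -54.0, 82.0], [-139.0, -46.0, 74.0]]
263 [[-140.0, -71.0, 80.0], [-144.0, -62.0, 87.0], [-144.0, -58.0, 86.0], [nan, nan, nan], [-140.0, -46.0, 80.0]]
268 [[-140.0, -70.0, 84.0], [-145.0, -62.0, 91.0], [-146.0, -58.0, 92.0], [-145.0, -55.0, 91.0], [-140.0, -47.0, 85.0]]
273 [[-141.0, -70.0, 89.0], [-146.0, -62.0, 96.0], [-146.0, -58.0, 96.0], [-146.0, -55.0, 96.0], [-140.0, -47.0, 88.0]]
278 [[-141.0, -69.0, 93.0], [-147.0, -62.0, 100.0], [-147.0, -58.0, 100.0], [-146.0, -55.0, 99.0], [-142.0, -47.0, 94.0]]
283 [[-150.0, -68.0, 108.0], [-148.0, -62.0, 105.0], [-144.0, -58.0, 100.0], [-148.0, -55.0, 105.0], [-149.0, -49.0, 106.0]]
288 [[-149.0, -68.0, 108.0], [-149.0, -62.0, 108.0], [-142.0, -58.0, 101.0], [-149.0, -55.0, 109.0], [-148.0, -49.0, 108.0]]
293 [[-149.0, -68.0, 112.0], [-149.0, -61.0, 112.0], [-140.0, -58.0, 101.0], [-149.0, -55.0, 111.0], [-149.0, -49.0, 111.0]]
298 [[-150.0, -67.0, 115.0], [-150.0, -61.0, 115.0], [-137.0, -58.0, 100.0], [-149.0, -55.0, 114.0], [-150.0, -49.0, 115.0]]
```

Both cameras put the real fingertips at z≈0.070 while the state reports 0.029. The reported TCP is therefore about 41 mm past the actual tips along tool z. I'll check the gripper's profile before going lower.

```bash
python3 - <<'E'
from h import *
k=np.load('w1.npz')['k']; s=robot.sense(); p=RC.T@(np.array(s['tool_pos'])-C); R=RC.T@np.array(s['ee_rot'])
t=(k-p)@R*1000  # tool frame mm
for v in list(range(248,420,12)): print(v,[np.round(t[v,u]).tolist() for u in (230,250,268,277,304)])
q=t[245:,:].reshape(-1,3); q=q[(q[:,2]<-30)&(q[:,2]>-160)]
for z in range(-160,-30,10):
    a=q[(q[:,2]>=z)&(q[:,2]<z+10)]
    if len(a): print(z,len(a),'x',a[:,0].min().round(),a[:,0].max().round(),'y',a[:,1].min().round(),a[:,1].max().round())
E
```

```text
248 [[-22.0, -35.0, 32.0], [-4.0, -16.0, -8.0], [11.0, -4.0, -44.0], [12.0, 0.0, -45.0], [-5.0, 16.0, -8.0]]
260 [[-25.0, -33.0, 18.0], [7.0, -12.0, -48.0], [12.0, -4.0, -57.0], [12.0, 0.0, -57.0], [8.0, 13.0, -49.0]]
272 [[-27.0, -31.0, 4.0], [8.0, -11.0, -61.0], [12.0, -3.0, -68.0], [11.0, 0.0, -67.0], [7.0, 12.0, -60.0]]
284 [[-29.0, -29.0, -8.0], [14.0, -9.0, -81.0], [12.0, -3.0, -78.0], [9.0, 0.0, -72.0], [14.0, 10.0, -82.0]]
296 [[8.0, -17.0, -79.0], [13.0, -9.0, -87.0], [12.0, -3.0, -87.0], [4.0, 0.0, -74.0], [13.0, 9.0, -87.0]]
308 [[17.0, -14.0, -100.0], [12.0, -8.0, -93.0], [12.0, -3.0, -93.0], [-2.0, 0.0, -73.0], [12.0, 9.0, -93.0]]
320 [[18.0, -13.0, -107.0], [18.0, -7.0, -106.0], [2.0, -3.0, -85.0], [-7.0, 0.0, -73.0], [18.0, 8.0, -107.0]]
332 [[18.0, -12.0, -112.0], [17.0, -7.0, -111.0], [-3.0, -3.0, -85.0], [-36.0, 0.0, -44.0], [18.0, 7.0, -111.0]]
344 [[17.0, -11.0, -115.0], [18.0, -6.0, -116.0], [-7.0, -3.0, -86.0], [-44.0, 0.0, -43.0], [18.0, 7.0, -116.0]]
356 [[16.0, -11.0, -118.0], [18.0, -6.0, -120.0], [12.0, -2.0, -113.0], [12.0, 0.0, -113.0], [18.0, 6.0, -119.0
[... 251 characters left out ...]
1.0], [13.0, -6.0, -125.0], [12.0, -2.0, -124.0], [11.0, 0.0, -123.0], [12.0, 6.0, -124.0]]
404 [[20.0, -8.0, -134.0], [11.0, -6.0, -127.0], [12.0, -2.0, -127.0], [12.0, 0.0, -127.0], [12.0, 6.0, -127.0]]
416 [[20.0, -8.0, -136.0], [11.0, -5.0, -129.0], [12.0, -2.0, -130.0], [12.0, 0.0, -130.0], [11.0, 6.0, -129.0]]
-140 5019 x 11.0 22.0 y -55.0 56.0
-130 18044 x 0.0 22.0 y -62.0 63.0
-120 12142 x -8.0 19.0 y -61.0 61.0
-110 8090 x -8.0 19.0 y -53.0 53.0
-100 6071 x -9.0 17.0 y -44.0 45.0
-90 3662 x -12.0 15.0 y -36.0 38.0
-80 1042 x -11.0 15.0 y -26.0 27.0
-70 572 x 7.0 13.0 y -13.0 14.0
-60 610 x 7.0 12.0 y -13.0 14.0
-50 4890 x -71.0 12.0 y -92.0 158.0
-40 2864 x -107.0 11.0 y -90.0 173.0
```

The lower profile is normal, with the linkage within ±20 mm. So the offset is plain: real tip = TCP − 41 mm along tool z. I'll back off, lower 45 mm and approach again.

Call:
step_arm --targets '[{"travel":[0.99,0,-0.14],"rotation":[0,0,0],"gripper":1},{"travel":[0.1,0,0.74],"rotation":[0,0,0],"gripper":1},{"travel":[0.1,0,0.74],"rotation":[0,0,0],"gripper":1},{"travel":[0.1,0,0.74],"rotation":[0,0,0],"gripper":1},{"travel":[0,0,0],"rotation":[0,0,0],"gripper":1}]'

```text
clock: 9.98
tool_pos: [0.5816, 0.0903, -0.0176]
ee_rot: [[-0.984, -0.118, 0.135], [-0.117, 0.993, 0.019], [-0.136, 0.003, -0.991]]
wrist_force: [-0.6, 0.6, 0.3]
opening: 0.0
grip_force: 0.0
```

```bash
cat >> h.py <<'E'
def tip():
    s=robot.sense(); p=np.array(s['tool_pos']);R=np.array(s['ee_rot']); p=p-.041*R[:,2]
    print('t',s['clock'],'TIP case',(RC.T@(p-C)).round(4),'world',p.round(4),'F case',(RC.T@np.array(s['wrist_force'])).round(2),'op',round(s['opening'],4),'grip',s['grip_force']); return p,R
def go(*ts,case=True):
    p,R=tip()
    for t in ts:
        t=np.array(t,float); w=C+RC@t if case else t
        d=R.T@(w-p)/.02; n=max(1,int(np.ceil(abs(d).max()))); print('total',d.round(2),'rows',n,'per',(d/n).round(3)); p=w
E
python3 - <<'E'
from h import *
rot(8); go([-.14,-.062,.025])
E
```

```text
q [ 0.015  0.577 -0.339  1.975  0.414  0.514  1.078]
rot needed [ 0.017 -0.016  0.007]
t 9.975 TIP case [-0.1512 -0.0582  0.023 ] world [0.5761 0.0895 0.023 ] F case [-0.49  0.71  0.31] op 0.0 grip 0.0
total [-0.57 -0.19 -0.02] rows 1 per [-0.569 -0.189 -0.022]
```

Call:
step_arm --targets '[{"travel":[-0.3,-0.1,0],"rotation":[0,0,0],"gripper":1},{"travel":[-0.3,-0.1,0],"rotation":[0,0,0],"gripper":1},{"travel":[-0.1,0,0.014],"rotation":[0,0,0],"gripper":1},{"travel":[-0.1,0,0.014],"rotation":[0,0,0],"gripper":1}]'

```text
clock: 10.48
tool_pos: [0.5993, 0.0882, -0.0136]
ee_rot: [[-0.983, -0.117, 0.139], [-0.116, 0.993, 0.019], [-0.14, 0.003, -0.99]]
wrist_force: [-1.5, 0.3, 0.7]
opening: 0.0001
grip_force: 0.0
```

Call:
step_arm --targets '[{"travel":[-0.08,0,0.011],"rotation":[0,0,0],"gripper":1},{"travel":[-0.08,0,0.011],"rotation":[0,0,0],"gripper":1}]'

```text
clock: 10.72
tool_pos: [0.6017, 0.0886, -0.014]
ee_rot: [[-0.984, -0.118, 0.137], [-0.116, 0.993, 0.019], [-0.139, 0.003, -0.99]]
wrist_force: [-3.5, -1.0, 3.0]
opening: -0.0001
grip_force: 1.8
```

Call:
step_arm --targets '[{"travel":[-0.08,0,0.011],"rotation":[0,0,0],"gripper":1},{"travel":[-0.08,0,0.011],"rotation":[0,0,0],"gripper":1}]'

```text
clock: 10.98
tool_pos: [0.6039, 0.0888, -0.0142]
ee_rot: [[-0.984, -0.118, 0.136], [-0.116, 0.993, 0.018], [-0.137, 0.002, -0.991]]
wrist_force: [-5.3, -0.3, 4.0]
opening: -0.0003
grip_force: 2.8
```

```bash
python3 - <<'E'
from h import *
tip()
E
```

```text
t 10.975 TIP case [-0.1293 -0.0623  0.0264] world [0.5984 0.088  0.0264] F case [-5.32  0.32  4.05] op -0.0003 grip 2.8307597804814577
```

Call:
step_arm --targets '[{"travel":[-0.07,0,0.006],"rotation":[0,0,0],"gripper":1},{"travel":[-0.07,0,0.006],"rotation":[0,0,0],"gripper":1}]'

```text
clock: 11.22
tool_pos: [0.6065, 0.089, -0.0142]
ee_rot: [[-0.984, -0.118, 0.135], [-0.116, 0.993, 0.018], [-0.137, 0.002, -0.991]]
wrist_force: [-6.4, -1.5, 2.7]
opening: -0.0001
grip_force: 2.9
```

Call:
step_arm --targets '[{"travel":[-0.07,0,0.006],"rotation":[0,0,0],"gripper":1},{"travel":[-0.07,0,0.006],"rotation":[0,0,0],"gripper":1}]'

```text
clock: 11.48
tool_pos: [0.6091, 0.0894, -0.0142]
ee_rot: [[-0.984, -0.118, 0.135], [-0.116, 0.993, 0.018], [-0.136, 0.002, -0.991]]
wrist_force: [-5.3, 0.1, 3.0]
opening: -0.0
grip_force: 2.9
```

Call:
step_arm --targets '[{"travel":[-0.06,0,0.007],"rotation":[0,0,0],"gripper":1},{"travel":[-0.06,0,0.007],"rotation":[0,0,0],"gripper":1}]'

```text
clock: 11.72
tool_pos: [0.6106, 0.0895, -0.0143]
ee_rot: [[-0.984, -0.118, 0.133], [-0.117, 0.993, 0.018], [-0.134, 0.002, -0.991]]
wrist_force: [-10.5, -0.6, 6.8]
opening: 0.0001
grip_force: 5.2
```

Call:
step_arm --targets '[{"travel":[-0.06,0,0.007],"rotation":[0,0,0],"gripper":1},{"travel":[-0.06,0,0.007],"rotation":[0,0,0],"gripper":1}]'

```text
clock: 11.98
tool_pos: [0.6117, 0.0896, -0.0144]
ee_rot: [[-0.984, -0.118, 0.131], [-0.117, 0.993, 0.017], [-0.132, 0.001, -0.991]]
wrist_force: [-13.5, -1.8, 9.3]
opening: 0.0001
grip_force: 7.3
```

Call:
step_arm --targets '[{"travel":[0.99,0,-0.13],"rotation":[0,0,0],"gripper":1},{"travel":[0.99,0,-0.13],"rotation":[0,0,0],"gripper":1},{"travel":[0.85,0,-1],"rotation":[0,0,0],"gripper":1},{"travel":[0.85,0,-1],"rotation":[0,0,0],"gripper":1},{"travel":[0,0,-1],"rotation":[0,0,0],"gripper":1},{"travel":[0,0,-1],"rotation":[0,0.8,0],"gripper":0},{"travel":[0,0,-1],"rotation":[0,0,0],"gripper":-1},{"travel":[0,0,-1],"rotation":[0,0,0],"gripper":-1}]'

```text
clock: 12.98
tool_pos: [0.5322, 0.08, 0.1012]
ee_rot: [[-0.993, -0.117, 0.0], [-0.117, 0.993, 0.003], [-0.001, 0.003, -1.0]]
wrist_force: [0.1, -0.5, 0.4]
opening: 0.0543
grip_force: 0.0
```

```bash
python3 - <<'E'
from h import *
p,d,W=cap('side'); k=(W-C)@RC; q=p[120:240,190:340].astype(int); w=k[120:240,190:340]
m=(q[...,0]-q[...,2]>25)&(w[...,2]>.02)&(w[...,2]<.06)&(w[...,0]<-.09)&(w[...,1]<0); x=w[m]
print('teak',m.sum(),np.nanpercentile(x,4,0),np.nanpercentile(x,96,0))
cv2.imwrite('pics/s3.png',cv2.resize(np.uint8(q[:,:,::-1]),None,fx=4,fy=4,interpolation=cv2.INTER_CUBIC))
rot(0); go([.6126,-.2163,.12],case=False)
E
```

```text
teak 375 [-0.2535587  -0.26513989  0.02209776] [-0.09677814 -0.04203858  0.04659758]
q [ 0.133  0.409 -0.47   1.885  0.23   0.896  1.241]
rot needed [0.018 0.024 0.007]
t 13.025 TIP case [-0.1948 -0.0625  0.1447] world [0.5333 0.0802 0.1447] F case [1.06 0.28 1.52] op 0.0613 grip 0.0
total [ -2.19 -15.19   1.2 ] rows 16 per [-0.137 -0.95   0.075]
```

View pics/s3.png

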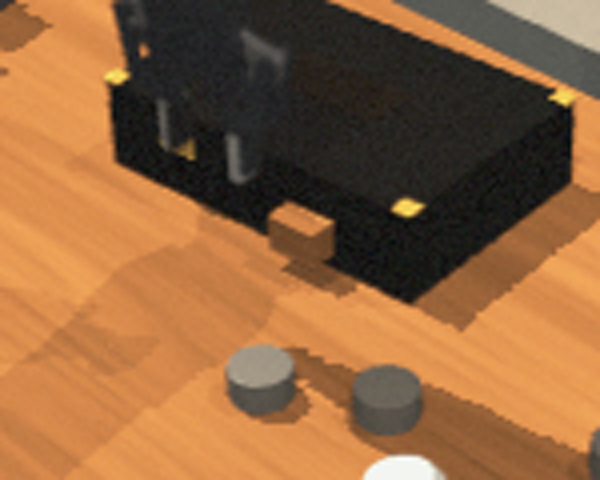

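The drawer is still shut: the pad at (300,235) sits at the case front. About 9 N of the load went into downward friction, so the buffer wasn't bottomed. I'll press again with less tilt, keeping the vertical force near zero.

Call:
step_arm --targets '[{"travel":[0,0,0.5],"rotation":[0,-0.4,0],"gripper":1},{"travel":[0,0,1],"rotation":[0,0,0],"gripper":1},{"travel":[0,0,1],"rotation":[0,0,0],"gripper":1},{"travel":[0,0,1],"rotation":[0,0,0],"gripper":1},{"travel":[0,0,1],"rotation":[0,0,0],"gripper":1},{"travel":[0,0,0],"rotation":[0,0,0],"gripper":1}]'

```text
clock: 13.78
tool_pos: [0.536, 0.0808, 0.0094]
ee_rot: [[-0.991, -0.118, 0.067], [-0.118, 0.993, 0.011], [-0.067, 0.003, -0.998]]
wrist_force: [-0.1, 0.3, -1.2]
opening: -0.0002
grip_force: 0.0
```

```bash
python3 - <<'E'
from h import *
rot(4); go([-.140,-.062,.028],[-.12,-.062,.028])
E
```

```text
q [ 0.074  0.512 -0.403  2.007  0.352  0.619  1.13 ]
rot needed [ 0.018 -0.013  0.008]
t 13.775 TIP case [-0.1948 -0.0624  0.0503] world [0.5333 0.0803 0.0503] F case [-0.06  0.28 -1.23] op -0.0002 grip 0.0
total [-2.66  0.01  1.3 ] rows 3 per [-0.886  0.004  0.432]
total [-1.   -0.    0.07] rows 1 per [-0.998 -0.002  0.067]
```

Call:
step_arm --targets '[{"travel":[-0.88,0,0.43],"rotation":[0,0,0],"gripper":1},{"travel":[-0.88,0,0.43],"rotation":[0,0,0],"gripper":1},{"travel":[-0.88,0,0.43],"rotation":[0,0,0],"gripper":1},{"travel":[0,0,0],"rotation":[0,0,0],"gripper":1},{"travel":[-0.1,0,0.007],"rotation":[0,0,0],"gripper":1},{"travel":[-0.1,0,0.007],"rotation":[0,0,0],"gripper":1},{"travel":[-0.1,0,0.005],"rotation":[0,0,0],"gripper":1},{"travel":[-0.1,0,0],"rotation":[0,0,0],"gripper":1}]'

```text
clock: 14.78
tool_pos: [0.599, 0.0881, -0.0109]
ee_rot: [[-0.991, -0.118, 0.069], [-0.117, 0.993, 0.011], [-0.07, 0.003, -0.998]]
wrist_force: [-3.4, 0.1, 2.7]
opening: -0.0
grip_force: 1.9
```

Call:
step_arm --targets '[{"travel":[-0.08,0,0],"rotation":[0,0,0],"gripper":1},{"travel":[-0.08,0,0],"rotation":[0,0,0],"gripper":1}]'

```text
clock: 15.02
tool_pos: [0.6009, 0.0883, -0.0111]
ee_rot: [[-0.991, -0.118, 0.067], [-0.117, 0.993, 0.01], [-0.067, 0.002, -0.998]]
wrist_force: [-5.2, -0.8, 2.9]
opening: 0.0001
grip_force: 2.8
```

Call:
step_arm --targets '[{"travel":[-0.08,0,0],"rotation":[0,0,0],"gripper":1},{"travel":[-0.08,0,0],"rotation":[0,0,0],"gripper":1}]'

```text
clock: 15.28
tool_pos: [0.6038, 0.0887, -0.0111]
ee_rot: [[-0.991, -0.118, 0.066], [-0.117, 0.993, 0.01], [-0.067, 0.002, -0.998]]
wrist_force: [-5.5, -1.5, 2.1]
opening: 0.0
grip_force: 2.9
```

Call:
step_arm --targets '[{"travel":[-0.07,0,-0.01],"rotation":[0,0,0],"gripper":1},{"travel":[-0.07,0,-0.01],"rotation":[0,0,0],"gripper":1}]'

```text
clock: 15.52
tool_pos: [0.606, 0.0889, -0.011]
ee_rot: [[-0.991, -0.118, 0.065], [-0.117, 0.993, 0.01], [-0.066, 0.002, -0.998]]
wrist_force: [-5.9, -0.6, -0.4]
opening: -0.0
grip_force: 2.9
```

Call:
step_arm --targets '[{"travel":[-0.07,0,-0.02],"rotation":[0,0,0],"gripper":1},{"travel":[-0.06,0,-0.02],"rotation":[0,0,0],"gripper":1}]'

```text
clock: 15.78
tool_pos: [0.6071, 0.089, -0.0109]
ee_rot: [[-0.991, -0.118, 0.062], [-0.118, 0.993, 0.01], [-0.063, 0.002, -0.998]]
wrist_force: [-8.6, -0.4, -3.7]
opening: -0.0003
grip_force: 3.8
```

Call:
step_arm --targets '[{"travel":[-0.06,0,0.01],"rotation":[0,0,0],"gripper":1},{"travel":[-0.06,0,0.01],"rotation":[0,0,0],"gripper":1}]'

```text
clock: 16.02
tool_pos: [0.6084, 0.0891, -0.0111]
ee_rot: [[-0.991, -0.118, 0.06], [-0.118, 0.993, 0.009], [-0.061, 0.002, -0.998]]
wrist_force: [-14.0, -1.2, 5.4]
opening: 0.0003
grip_force: 6.7
```

Call:
step_arm --targets '[{"travel":[-0.05,0,0.005],"rotation":[0,0,0],"gripper":1},{"travel":[0,0,0],"rotation":[0,0,0],"gripper":1}]'

```text
clock: 16.27
tool_pos: [0.6091, 0.0892, -0.011]
ee_rot: [[-0.991, -0.118, 0.06], [-0.118, 0.993, 0.009], [-0.061, 0.001, -0.998]]
wrist_force: [-11.9, -1.4, 3.8]
opening: -0.0002
grip_force: 6.3
```

Call:
step_arm --targets '[{"travel":[-0.04,0,0],"rotation":[0,0,0],"gripper":1},{"travel":[-0.03,0,0],"rotation":[0,0,0],"gripper":1},{"travel":[0,0,0],"rotation":[0,0,0],"gripper":1}]'

```text
clock: 16.65
tool_pos: [0.6101, 0.0893, -0.011]
ee_rot: [[-0.991, -0.118, 0.059], [-0.118, 0.993, 0.008], [-0.06, 0.001, -0.998]]
wrist_force: [-13.5, -1.4, 4.4]
opening: 0.0003
grip_force: 6.8
```

Call:
step_arm --targets '[{"travel":[-0.04,0,-0.01],"rotation":[0,0,0],"gripper":1},{"travel":[-0.03,0,-0.01],"rotation":[0,0,0],"gripper":1},{"travel":[0,0,0],"rotation":[0,0,0],"gripper":1}]'

```text
clock: 17.02
tool_pos: [0.6109, 0.0894, -0.011]
ee_rot: [[-0.991, -0.118, 0.058], [-0.118, 0.993, 0.008], [-0.059, 0.001, -0.998]]
wrist_force: [-14.2, -2.0, 2.2]
opening: -0.0002
grip_force: 7.0
```

Call:
step_arm --targets '[{"travel":[-0.04,0,-0.005],"rotation":[0,0,0],"gripper":1},{"travel":[-0.02,0,0],"rotation":[0,0,0],"gripper":1},{"travel":[0,0,0],"rotation":[0,0,0],"gripper":1}]'

```text
clock: 17.4
tool_pos: [0.6111, 0.0894, -0.011]
ee_rot: [[-0.991, -0.118, 0.057], [-0.118, 0.993, 0.008], [-0.057, 0.001, -0.998]]
wrist_force: [-15.6, -1.3, 4.7]
opening: 0.0004
grip_force: 8.4
```

Call:
step_arm --targets '[{"travel":[0.99,0,-0.06],"rotation":[0,0,0],"gripper":1},{"travel":[0.99,0,-0.06],"rotation":[0,0,0],"gripper":1},{"travel":[0.99,0,-0.06],"rotation":[0,0,0],"gripper":1},{"travel":[0.8,0,-0.4],"rotation":[0,0,0],"gripper":1},{"travel":[0.4,0,-1],"rotation":[0,0,0],"gripper":1},{"travel":[0,0,-1],"rotation":[0,0,0],"gripper":1},{"travel":[0,0,-1],"rotation":[0,0,0],"gripper":1},{"travel":[0,0,-1],"rotation":[0,0,0],"gripper":1},{"travel":[0,0,-1],"rotation":[0,0,0],"gripper":1}]'

```text
clock: 18.52
tool_pos: [0.528, 0.0796, 0.0983]
ee_rot: [[-0.991, -0.118, 0.07], [-0.117, 0.993, 0.011], [-0.071, 0.003, -0.997]]
wrist_force: [-0.5, 0.3, 0.2]
opening: -0.0001
grip_force: 0.0
```

```bash
cat > dr.py <<'E'
from h import *
p,d,W=cap('side'); k=(W-C)@RC; q=p.astype(int)
m=(q[...,0]-q[...,2]>25)&(k[...,2]>.022)&(k[...,2]<.052)&(k[...,0]<-.09)&(k[...,0]>-.22)&(k[...,1]<-.02)&(k[...,1]>-.1); x=k[m]
print('teak',m.sum(),np.nanpercentile(x,4,0).round(4),np.nanpercentile(x,96,0).round(4))
E
python3 - <<'E'
from dr import *
rot(0); go([.6126,-.2163,.12],case=False)
E
```

```text
teak 315 [-0.1969 -0.0898  0.0225] [-0.0907 -0.0297  0.0463]
q [ 0.142  0.366 -0.476  1.961  0.248  0.793  1.219]
rot needed [0.016 0.427 0.008]
t 18.575 TIP case [-0.2019 -0.0624  0.1416] world [0.5263 0.0795 0.1416] F case [-0.04  0.9   1.07] op 0.0001 grip 0.0
total [ -2.46 -15.2    1.23] rows 16 per [-0.154 -0.95   0.077]
```

The drawer is out, with the teak at case x = −0.197. Now to the puck: level the tool, open the gripper and cross at height.

Call:
step_arm --targets '[{"travel":[0,0,0],"rotation":[0,0.43,0],"gripper":-1},{"travel":[-0.15,-0.97,0],"rotation":[0,0,0],"gripper":-1},{"travel":[-0.15,-0.97,0],"rotation":[0,0,0],"gripper":-1},{"travel":[-0.15,-0.97,0],"rotation":[0,0,0],"gripper":-1},{"travel":[-0.15,-0.97,0],"rotation":[0,0,0],"gripper":-1},{"travel":[-0.15,-0.97,0],"rotation":[0,0,0],"gripper":-1},{"travel":[-0.15,-0.97,0],"rotation":[0,0,0],"gripper":-1},{"travel":[-0.15,-0.97,0],"rotation":[0,0,0],"gripper":-1},{"travel":[-0.15,-0.97,0],"rotation":[0,0,0],"gripper":-1},{"travel":[-0.15,-0.97,0],"rotation":[0,0,0],"gripper":-1},{"travel":[-0.15,-0.97,0],"rotation":[0,0,0],"gripper":-1},{"travel":[-0.15,-0.97,0],"rotation":[0,0,0],"gripper":-1}]'

```text
clock: 20.08
tool_pos: [0.586, -0.1298, 0.0962]
ee_rot: [[-0.993, -0.118, -0.005], [-0.118, 0.993, 0.002], [0.005, 0.003, -1.0]]
wrist_force: [0.1, -0.3, 1.3]
opening: 0.0852
grip_force: 0.0
```

Call:
step_arm --targets '[{"travel":[-0.15,-0.97,0],"rotation":[0,0,0],"gripper":-1},{"travel":[-0.15,-0.97,0],"rotation":[0,0,0],"gripper":-1},{"travel":[-0.15,-0.97,0],"rotation":[0,0,0],"gripper":-1},{"travel":[-0.15,-0.97,0],"rotation":[0,0,0],"gripper":-1},{"travel":[0,0,0],"rotation":[0,0,0],"gripper":-1}]'

```text
clock: 20.7
tool_pos: [0.6067, -0.2065, 0.0956]
ee_rot: [[-0.993, -0.115, -0.005], [-0.115, 0.993, 0.002], [0.005, 0.002, -1.0]]
wrist_force: [1.3, 0.2, -0.5]
opening: 0.0854
grip_force: 0.0
```

```bash
python3 - <<'E'
from h import *
rot(0); p,d,W=cap('wrist')
s=robot.sense(); tp=np.array(s['tool_pos']);R=np.array(s['ee_rot'])
t=(W-tp)@R*1000
m=(W[...,2]>.020)&(W[...,2]<.031)&(abs(W[...,0]-.6126)<.04)&(abs(W[...,1]+.2163)<.04); k=W[m]
print('puck top',m.sum(),(np.percentile(k,1,0)+np.percentile(k,99,0))/2,np.ptp(k,axis=0),k[:,2].mean())
a=t[(t[...,2]>-100)&(t[...,2]<-25)&(abs(t[...,0])<20)&(abs(t[...,1])<70)]
print('finger tips tool z max',np.percentile(a[:,2],99.5),a[:,2].max())
go([.6126,-.2163,.06],[.6126,-.2163,.004],case=False)
E
```

```text
q [ 0.519  0.568 -0.384  1.632  0.242  0.994  1.742]
rot needed [ 0.013 -0.03  -0.009]
puck top 2140 [ 0.61377365 -0.21533992  0.02483538] [0.04490264 0.04503745 0.00829294] 0.026006420578508403
finger tips tool z max -49.57493951603309 -46.66135192915931
t 20.75 TIP case [-0.155  -0.3542  0.1366] world [ 0.6068 -0.2049  0.1366] F case [ 0.27 -0.17  0.01] op 0.0855 grip 0.0
total [-0.24 -0.61  3.83] rows 4 per [-0.06  -0.153  0.957]
total [-0.01 -0.01  2.8 ] rows 3 per [-0.005 -0.003  0.933]
```

Puck confirmed at (0.613,-0.216). Descend and grip.

Call:
step_arm --targets '[{"travel":[-0.06,-0.14,0.95],"rotation":[0,0,0],"gripper":-1},{"travel":[-0.06,-0.14,0.95],"rotation":[0,0,0],"gripper":-1},{"travel":[-0.06,-0.14,0.95],"rotation":[0,0,0],"gripper":-1},{"travel":[-0.06,-0.14,0.95],"rotation":[0,0,0],"gripper":-1},{"travel":[0,0,0.95],"rotation":[0,0,0],"gripper":-1},{"travel":[0,0,0.95],"rotation":[0,0,0],"gripper":-1},{"travel":[0,0,0.9],"rotation":[0,0,0],"gripper":-1},{"travel":[0,0,0],"rotation":[0,0,0],"gripper":-1}]'

```text
clock: 21.75
tool_pos: [0.6108, -0.214, -0.038]
ee_rot: [[-0.993, -0.118, -0.008], [-0.118, 0.993, 0.003], [0.008, 0.004, -1.0]]
wrist_force: [0.1, 0.1, 0.3]
opening: 0.0853
grip_force: 0.0
```

Call:
step_arm --targets '[{"travel":[0,0,0],"rotation":[0,0,0],"gripper":0.3},{"travel":[0,0,0],"rotation":[0,0,0],"gripper":0.3},{"travel":[0,0,0],"rotation":[0,0,0],"gripper":0.3},{"travel":[0,0,0],"rotation":[0,0,0],"gripper":0.3},{"travel":[0,0,0],"rotation":[0,0,0],"gripper":0.3}]' --force 30

```text
clock: 22.38
tool_pos: [0.6129, -0.2147, -0.035]
ee_rot: [[-0.993, -0.118, -0.004], [-0.118, 0.993, 0.002], [0.003, 0.002, -1.0]]
wrist_force: [-0.2, 1.0, 6.9]
opening: 0.0446
grip_force: 31.6
```

```bash
python3 - <<'E'
from h import *
rot(0); tip()
E
```

```text
q [ 0.491  0.738 -0.333  1.685  0.318  0.776  1.698]
rot needed [ 0.012 -0.019  0.007]
t 22.375 TIP case [-0.15   -0.3648  0.006 ] world [ 0.6131 -0.2148  0.006 ] F case [-0.12  0.98  6.88] op 0.0446 grip 31.570006150650443
```

The puck is gripped, with the opening at 44.6 mm. Lift and carry it to over the tray.

Call:
step_arm --targets '[{"travel":[0,0,-0.5],"rotation":[0,0,0],"gripper":0.3},{"travel":[0,0,-1],"rotation":[0,0,0],"gripper":0.3},{"travel":[0,0,-1],"rotation":[0,0,0],"gripper":0.3},{"travel":[0,0,-1],"rotation":[0,0,0],"gripper":0.3},{"travel":[0,0,-1],"rotation":[0,0,0],"gripper":0.3},{"travel":[0,0,-1],"rotation":[0,0,0],"gripper":0.3},{"travel":[0,0,0],"rotation":[0,0,0],"gripper":0.3}]'

```text
clock: 23.25
tool_pos: [0.614, -0.2151, 0.0762]
ee_rot: [[-0.993, -0.118, -0.002], [-0.118, 0.993, 0.001], [0.002, 0.001, -1.0]]
wrist_force: [-0.7, -0.3, -2.8]
opening: 0.0444
grip_force: 31.1
```

```bash
python3 - <<'E'
from dr import *
rot(0); to([-.130,-.06,.08],[-.13,-.06,-.015])
E
```

```text
teak 312 [-0.197  -0.0876  0.023 ] [-0.0906 -0.0263  0.0474]
q [ 0.522  0.603 -0.377  1.627  0.256  0.965  1.746]
rot needed [ 0.012 -0.021  0.006]
t 23.3 p [ 0.6131 -0.2149  0.0747] case [-0.1499 -0.3649  0.0747] F case [ 0.13  0.31 -2.38] op 0.04476018366156519 grip 31.08177542777412
[[-1.0, -0.001, -0.004], [-0.001, 1.0, 0.002], [0.004, 0.002, -1.0]]
[0.5974 0.0903 0.08  ] total [-1.01 15.25 -0.23] rows 16 per [-0.063  0.953 -0.015]
[ 0.5974  0.0903 -0.015 ] total [-0.02 -0.01  4.75] rows 5 per [-0.003 -0.002  0.95 ]
```

Call:
step_arm --targets '[{"travel":[-0.06,0.95,-0.02],"rotation":[0,0,0],"gripper":0.3},{"travel":[-0.06,0.95,-0.02],"rotation":[0,0,0],"gripper":0.3},{"travel":[-0.06,0.95,-0.02],"rotation":[0,0,0],"gripper":0.3},{"travel":[-0.06,0.95,-0.02],"rotation":[0,0,0],"gripper":0.3},{"travel":[-0.06,0.95,-0.02],"rotation":[0,0,0],"gripper":0.3},{"travel":[-0.06,0.95,-0.02],"rotation":[0,0,0],"gripper":0.3},{"travel":[-0.06,0.95,-0.02],"rotation":[0,0,0],"gripper":0.3},{"travel":[-0.06,0.95,-0.02],"rotation":[0,0,0],"gripper":0.3},{"travel":[-0.06,0.95,-0.02],"rotation":[0,0,0],"gripper":0.3},{"travel":[-0.06,0.95,-0.02],"rotation":[0,0,0],"gripper":0.3},{"travel":[-0.06,0.95,-0.02],"rotation":[0,0,0],"gripper":0.3},{"travel":[-0.06,0.95,-0.02],"rotation":[0,0,0],"gripper":0.3}]'

```text
clock: 24.8
tool_pos: [0.6001, 0.0146, 0.0793]
ee_rot: [[-0.993, -0.118, -0.005], [-0.118, 0.993, 0.002], [0.005, 0.003, -1.0]]
wrist_force: [0.1, -0.8, -0.7]
opening: 0.0448
grip_force: 31.1
```

Call:
step_arm --targets '[{"travel":[-0.06,0.95,-0.02],"rotation":[0,0,0],"gripper":0.3},{"travel":[-0.06,0.95,-0.02],"rotation":[0,0,0],"gripper":0.3},{"travel":[-0.06,0.95,-0.02],"rotation":[0,0,0],"gripper":0.3},{"travel":[-0.06,0.95,-0.02],"rotation":[0,0,0],"gripper":0.3},{"travel":[0,0,0],"rotation":[0,0,0],"gripper":0.3}]'

```text
clock: 25.42
tool_pos: [0.5958, 0.092, 0.0812]
ee_rot: [[-0.993, -0.121, -0.005], [-0.121, 0.993, 0.003], [0.005, 0.004, -1.0]]
wrist_force: [0.0, 0.2, -1.2]
opening: 0.0446
grip_force: 31.1
```

```bash
python3 - <<'E'
from h import *
rot(0)
p,d,W=cap('wrist','w2'); k=(W-C)@RC
# tray floor / wall extents seen in front of case
for v in range(100,330,12): print(v,[(np.round(k[v,u]*1000)).astype(int).tolist() if np.isfinite(k[v,u,0]) else 0 for u in (140,180,220,280,340,380,420)])
to([-.13,-.06,.08],[-.13,-.06,-.015])
E
```

```text
q [ 0.081  0.534 -0.429  1.742  0.262  0.927  1.238]
rot needed [ 0.022 -0.027  0.025]
100 [[-216, -168, 0], [-215, -128, 26], [-217, -104, 1], [-217, -56, 0], [-217, -7, 0], [-217, 25, 0], [-217, 57, 0]]
112 [[-207, -169, 0], [-207, -136, 1], [-207, -104, 0], 0, [-208, -7, 0], [-208, 26, 0], [-208, 58, 0]]
124 [[-198, -171, -1], [-198, -137, 0], [-198, -105, 0], [-198, -55, -1], [-198, -6, 0], [-198, 27, -1], [-199, 60, 0]]
136 [[-188, -171, 0], [-188, -138, 0], [-188, -105, 1], [-191, -56, 45], [-189, -6, 1], [-189, 28, 0], [-189, 61, 0]]
148 [[-178, -173, 0], [-178, -139, 1], [-179, -105, 1], [-182, -56, 44], [-179, -5, 0], [-179, 29, 0], [-179, 62, 0]]
160 [[-168, -173, 0], [-168, -140, 0], [-173, -100, 33], [-174, -56, 44], [-172, -10, 27], [-169, 29, 1], [-169, 64, -1]]
172 [[-158, -175, 0], [-158, -140, 1], [-167, -97, 52], [-167, -56, 52], [-167, -15, 52], [-159, 30, 1], [-159, 64, 1]]
184 [[-148, -176, 0], [-148, -142, 0], [-152, -104, 18], [-152, -55, 18], [-152, -7, 19], [-148, 31, 1], [-148, 66, 0]]
196 [[-137, -177, 0], [-137, -142, 0], [-142, -104, 18], [-142, -55, 18],
[... 1097 characters left out ...]
142], [-133, -34, 157], [-144, -25, 172], [-145, -13, 174]]
316 [[-141, -102, 176], [-148, -86, 185], [-126, -81, 155], [-118, -57, 142], [-148, -41, 185], [-149, -30, 186], [-143, -14, 178]]
328 [[-136, -103, 174], [-149, -84, 191], [-122, -81, 156], [-111, -57, 141], [-149, -42, 191], [-148, -31, 191], [-136, -12, 175]]
t 25.475 p [0.5959 0.0901 0.081 ] case [-0.1315 -0.0599  0.081 ] F case [ 0.22 -0.55 -1.29] op 0.04477518781867387 grip 31.073971404221084
[[-1.0, -0.003, -0.005], [-0.003, 1.0, 0.003], [0.005, 0.003, -1.0]]
[0.5974 0.0903 0.08  ] total [-0.07 -0.    0.05] rows 1 per [-0.074 -0.003  0.051]
[ 0.5974  0.0903 -0.015 ] total [-0.02 -0.01  4.75] rows 5 per [-0.005 -0.003  0.95 ]
```

View pics/w2.png

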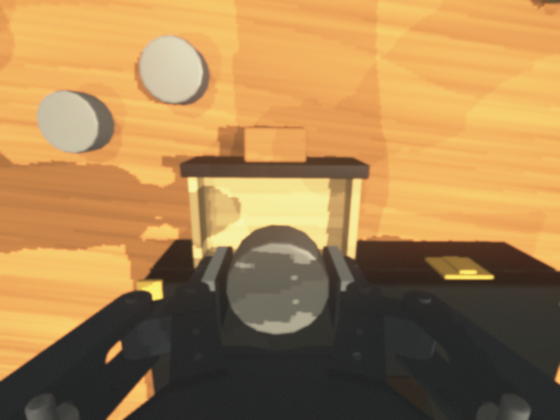

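The wrist view shows the puck at (278,280) held centred over the open tray, whose walls are at columns 197 and 353. It is aligned, so lower it straight down.

Call:
step_arm --targets '[{"travel":[0,0,0.95],"rotation":[0,0,0],"gripper":0.3},{"travel":[0,0,0.95],"rotation":[0,0,0],"gripper":0.3},{"travel":[0,0,0.95],"rotation":[0,0,0],"gripper":0.3},{"travel":[0,0,0.95],"rotation":[0,0,0],"gripper":0.3},{"travel":[0,0,0.5],"rotation":[0,0,0],"gripper":0.3},{"travel":[0,0,0.3],"rotation":[0,0,0],"gripper":0.3},{"travel":[0,0,0.1],"rotation":[0,0,0],"gripper":0.3},{"travel":[0,0,0],"rotation":[0,0,0],"gripper":0.3}]'

```text
clock: 26.48
tool_pos: [0.5959, 0.0898, -0.0125]
ee_rot: [[-0.993, -0.118, -0.004], [-0.118, 0.993, 0.002], [0.004, 0.003, -1.0]]
wrist_force: [-0.0, 0.3, -2.1]
opening: 0.0448
grip_force: 31.1
```

```bash
python3 - <<'E'
from h import *
to([-.13,-.06,-.016])
E
```

```text
t 26.475 p [ 0.5959  0.0898 -0.0125] case [-0.1316 -0.0603 -0.0125] F case [-0.01  0.26 -2.12] op 0.044756090542416034 grip 31.077663022260822
[[-1.0, -0.001, -0.004], [-0.001, 1.0, 0.003], [0.004, 0.003, -1.0]]
[ 0.5974  0.0903 -0.016 ] total [-0.08  0.02  0.17] rows 1 per [-0.079  0.016  0.173]
```

Lower it 3.5 mm more, until it touches.

Call:
step_arm --targets '[{"travel":[0,0,0.1],"rotation":[0,0,0],"gripper":0.3},{"travel":[0,0,0.1],"rotation":[0,0,0],"gripper":0.3},{"travel":[0,0,0],"rotation":[0,0,0],"gripper":0.3}]'

```text
clock: 26.85
tool_pos: [0.5955, 0.0896, -0.0169]
ee_rot: [[-0.993, -0.118, -0.005], [-0.118, 0.993, 0.002], [0.005, 0.003, -1.0]]
wrist_force: [-0.6, -0.4, -1.9]
opening: 0.0447
grip_force: 31.1
```

Call:
step_arm --targets '[{"travel":[0,0,0.05],"rotation":[0,0,0],"gripper":0.3},{"travel":[0,0,0],"rotation":[0,0,0],"gripper":0.3}]'

```text
clock: 27.1
tool_pos: [0.5959, 0.0896, -0.0171]
ee_rot: [[-0.993, -0.118, -0.004], [-0.118, 0.993, 0.002], [0.004, 0.003, -1.0]]
wrist_force: [-3.3, -0.4, 5.4]
opening: 0.0448
grip_force: 31.8
```

Call:
step_arm --targets '[{"travel":[0,0,0],"rotation":[0,0,0],"gripper":-0.1},{"travel":[0,0,0],"rotation":[0,0,0],"gripper":-0.2},{"travel":[0,0,0],"rotation":[0,0,0],"gripper":-0.36},{"travel":[0,0,0],"rotation":[0,0,0],"gripper":-0.36},{"travel":[0,0,0],"rotation":[0,0,0],"gripper":-0.36}]'

```text
clock: 27.72
tool_pos: [0.5955, 0.0896, -0.018]
ee_rot: [[-0.993, -0.118, -0.005], [-0.118, 0.993, 0.002], [0.005, 0.003, -1.0]]
wrist_force: [-0.2, 0.4, -0.7]
opening: 0.058
grip_force: 0.0
```

Call:
step_arm --targets '[{"travel":[0,0,-0.5],"rotation":[0,0,0],"gripper":-0.36},{"travel":[0,0,-1],"rotation":[0,0,0],"gripper":-0.36},{"travel":[0,0,-1],"rotation":[0,0,0],"gripper":-0.36},{"travel":[0,0,-1],"rotation":[0,0,0],"gripper":-0.2},{"travel":[0,0,-1],"rotation":[0,0,0],"gripper":1},{"travel":[1,0,-0.3],"rotation":[0,0,0],"gripper":1},{"travel":[1,0,0],"rotation":[0,0,0],"gripper":1},{"travel":[1,0,0],"rotation":[0,0,0],"gripper":1},{"travel":[1,0,0],"rotation":[0,0,0],"gripper":1},{"travel":[0.8,0,0],"rotation":[0,0,0],"gripper":1}]'

```text
clock: 28.98
tool_pos: [0.5001, 0.078, 0.0793]
ee_rot: [[-0.993, -0.118, -0.005], [-0.118, 0.993, 0.002], [0.004, 0.003, -1.0]]
wrist_force: [-0.0, 0.5, 0.3]
opening: -0.0
grip_force: 0.0
```

```bash
python3 - <<'E'
from dr import *
for n in ('side','wrist'):
    p,d,W=cap(n,n+'9'); k=(W-C)@RC
    m=(abs(k[...,2]-.044)<.004)&(abs(k[...,0]+.129)<.03)&(abs(k[...,1]+.06)<.05); x=k[m]
    print(n,'puck top',m.sum(),np.nanpercentile(x,2,0).round(4),np.nanpercentile(x,98,0).round(4),np.nanmedian(x,0))
rot(0); rot(3); go([-.235,-.06,.028])
E
```

```text
teak 369 [-0.1967 -0.0882  0.0235] [-0.0908 -0.0333  0.0468]
side puck top 121 [-0.1521 -0.0801  0.041 ] [-0.1096 -0.0395  0.0473] [-0.13213604 -0.06163364  0.04423475]
wrist puck top 232 [-0.135  -0.0648  0.043 ] [-0.1133 -0.0557  0.0455] [-0.1235151  -0.05984565  0.04426799]
q [ 0.124  0.397 -0.461  1.975  0.232  0.825  1.224]
rot needed [ 0.014 -0.024  0.007]
q [ 0.124  0.397 -0.461  1.975  0.232  0.825  1.224]
rot needed [ 0.015 -0.324  0.007]
t 29.125 TIP case [-0.2273 -0.061   0.1201] world [0.5008 0.0779 0.1201] F case [ 0.78  0.02 -0.48] op -0.0003 grip 0.0
total [0.36 0.04 4.61] rows 5 per [0.073 0.008 0.921]
```

The puck lies flat in the tray (top at z = 0.044). Descend in front of the pad.

Call:
step_arm --targets '[{"travel":[0.1,0,0.9],"rotation":[0,-0.3,0],"gripper":1},{"travel":[0.1,0,0.9],"rotation":[0,0,0],"gripper":1},{"travel":[0.1,0,0.9],"rotation":[0,0,0],"gripper":1},{"travel":[0.1,0,0.9],"rotation":[0,0,0],"gripper":1},{"travel":[0.1,0,0.9],"rotation":[0,0,0],"gripper":1},{"travel":[0,0,0],"rotation":[0,0,0],"gripper":1}]'

```text
clock: 29.88
tool_pos: [0.4938, 0.0777, -0.0127]
ee_rot: [[-0.992, -0.118, 0.045], [-0.118, 0.993, 0.008], [-0.046, 0.003, -0.999]]
wrist_force: [0.3, -0.4, -0.4]
opening: 0.0003
grip_force: 0.0
```

```bash
python3 - <<'E'
from h import *
rot(4); go([-.215,-.061,.028],[-.195,-.061,.028])
E
```

```text
q [ 0.052  0.506 -0.383  2.098  0.362  0.552  1.099]
rot needed [ 0.017 -0.139  0.007]
t 29.875 TIP case [-0.2362 -0.0606  0.0282] world [0.492  0.0773 0.0282] F case [ 0.22 -0.47 -0.37] op 0.0003 grip 0.0
total [-1.06 -0.02  0.06] rows 2 per [-0.528 -0.011  0.03 ]
total [-1.   -0.    0.05] rows 1 per [-0.999 -0.001  0.046]
```

Call:
step_arm --targets '[{"travel":[-0.3,0,0.015],"rotation":[0,0,0],"gripper":1},{"travel":[-0.3,0,0.015],"rotation":[0,0,0],"gripper":1},{"travel":[-0.3,0,0.015],"rotation":[0,0,0],"gripper":1},{"travel":[-0.3,0,0.015],"rotation":[0,0,0],"gripper":1},{"travel":[-0.1,0,0.005],"rotation":[0,0,0],"gripper":1},{"travel":[-0.1,0,0.003],"rotation":[0,0,0],"gripper":1},{"travel":[-0.1,0,0],"rotation":[0,0,0],"gripper":1},{"travel":[-0.1,0,0],"rotation":[0,0,0],"gripper":1}]'

```text
clock: 30.88
tool_pos: [0.525, 0.0812, -0.0118]
ee_rot: [[-0.992, -0.118, 0.045], [-0.118, 0.993, 0.008], [-0.046, 0.003, -0.999]]
wrist_force: [-2.9, -0.6, 0.4]
opening: 0.0
grip_force: 1.4
```

Call:
step_arm --targets '[{"travel":[-0.1,0,0.005],"rotation":[0,0,0],"gripper":1},{"travel":[-0.1,0,0.005],"rotation":[0,0,0],"gripper":1},{"travel":[-0.12,0,0.005],"rotation":[0,0,0],"gripper":1},{"travel":[-0.12,0,0.005],"rotation":[0,0,0],"gripper":1},{"travel":[-0.12,0,0.005],"rotation":[0,0,0],"gripper":1},{"travel":[-0.12,0,0.005],"rotation":[0,0,0],"gripper":1}]'

```text
clock: 31.62
tool_pos: [0.5392, 0.0828, -0.0117]
ee_rot: [[-0.992, -0.118, 0.046], [-0.117, 0.993, 0.008], [-0.047, 0.003, -0.999]]
wrist_force: [-4.0, -0.2, -1.4]
opening: -0.0002
grip_force: 1.7
```

Call:
step_arm --targets '[{"travel":[-0.14,0,0.007],"rotation":[0,0,0],"gripper":1},{"travel":[-0.14,0,0.007],"rotation":[0,0,0],"gripper":1},{"travel":[-0.14,0,0.007],"rotation":[0,0,0],"gripper":1},{"travel":[-0.14,0,0.007],"rotation":[0,0,0],"gripper":1},{"travel":[-0.14,0,0.007],"rotation":[0,0,0],"gripper":1},{"travel":[-0.14,0,0.007],"rotation":[0,0,0],"gripper":1},{"travel":[-0.14,0,0.007],"rotation":[0,0,0],"gripper":1},{"travel":[-0.14,0,0.007],"rotation":[0,0,0],"gripper":1},{"travel":[-0.14,0,0.007],"rotation":[0,0,0],"gripper":1},{"travel":[-0.14,0,0.007],"rotation":[0,0,0],"gripper":1}]'

```text
clock: 32.88
tool_pos: [0.5672, 0.0861, -0.0117]
ee_rot: [[-0.992, -0.118, 0.046], [-0.117, 0.993, 0.008], [-0.047, 0.003, -0.999]]
wrist_force: [-3.4, -2.3, -2.6]
opening: -0.0002
grip_force: 2.3
```

Call:
step_arm --targets '[{"travel":[-0.14,0,0.007],"rotation":[0,0,0],"gripper":1},{"travel":[-0.14,0,0.007],"rotation":[0,0,0],"gripper":1},{"travel":[-0.14,0,0.007],"rotation":[0,0,0],"gripper":1},{"travel":[-0.14,0,0.007],"rotation":[0,0,0],"gripper":1},{"travel":[-0.14,0,0.007],"rotation":[0,0,0],"gripper":1},{"travel":[-0.14,0,0.007],"rotation":[0,0,0],"gripper":1},{"travel":[-0.14,0,0.007],"rotation":[0,0,0],"gripper":1},{"travel":[-0.14,0,0.007],"rotation":[0,0,0],"gripper":1}]'

```text
clock: 33.88
tool_pos: [0.5894, 0.0886, -0.0117]
ee_rot: [[-0.992, -0.118, 0.046], [-0.117, 0.993, 0.008], [-0.047, 0.003, -0.999]]
wrist_force: [-5.1, -3.6, -1.2]
opening: 0.0003
grip_force: 2.7
```

Call:
step_arm --targets '[{"travel":[-0.1,0,0.005],"rotation":[0,0,0],"gripper":1},{"travel":[-0.1,-0.01,0.005],"rotation":[0,0,0],"gripper":1},{"travel":[-0.1,-0.01,0.005],"rotation":[0,0,0],"gripper":1},{"travel":[-0.1,-0.01,0.005],"rotation":[0,0,0],"gripper":1}]'

```text
clock: 34.38
tool_pos: [0.5973, 0.0894, -0.0117]
ee_rot: [[-0.992, -0.118, 0.046], [-0.118, 0.993, 0.008], [-0.047, 0.003, -0.999]]
wrist_force: [-5.1, -1.1, -1.1]
opening: 0.0001
grip_force: 2.8
```

Call:
step_arm --targets '[{"travel":[-0.07,0,0.004],"rotation":[0,0,0],"gripper":1},{"travel":[-0.07,0,0.004],"rotation":[0,0,0],"gripper":1},{"travel":[-0.07,0,0.004],"rotation":[0,0,0],"gripper":1}]'

```text
clock: 34.75
tool_pos: [0.6015, 0.09, -0.0117]
ee_rot: [[-0.992, -0.118, 0.046], [-0.118, 0.993, 0.008], [-0.047, 0.003, -0.999]]
wrist_force: [-5.6, -1.9, -0.4]
opening: -0.0002
grip_force: 2.8
```

Call:
step_arm --targets '[{"travel":[-0.06,0,0.003],"rotation":[0,0,0],"gripper":1},{"travel":[-0.06,0,0.003],"rotation":[0,0,0],"gripper":1}]'

```text
clock: 35.0
tool_pos: [0.6038, 0.0902, -0.0117]
ee_rot: [[-0.992, -0.118, 0.046], [-0.118, 0.993, 0.008], [-0.047, 0.003, -0.999]]
wrist_force: [-5.5, -1.7, -1.6]
opening: 0.0
grip_force: 2.9
```

Call:
step_arm --targets '[{"travel":[-0.06,0,0.004],"rotation":[0,0,0],"gripper":1},{"travel":[-0.06,0,0.004],"rotation":[0,0,0],"gripper":1}]'

```text
clock: 35.25
tool_pos: [0.6058, 0.0904, -0.0118]
ee_rot: [[-0.992, -0.118, 0.046], [-0.118, 0.993, 0.008], [-0.046, 0.003, -0.999]]
wrist_force: [-7.6, -1.5, 0.9]
opening: 0.0002
grip_force: 3.8
```

Call:
step_arm --targets '[{"travel":[-0.06,0,0.004],"rotation":[0,0,0],"gripper":1},{"travel":[-0.06,0,0.004],"rotation":[0,0,0],"gripper":1}]'

```text
clock: 35.5
tool_pos: [0.608, 0.0906, -0.0118]
ee_rot: [[-0.992, -0.118, 0.045], [-0.118, 0.993, 0.008], [-0.046, 0.003, -0.999]]
wrist_force: [-8.0, -1.6, 3.1]
opening: -0.0001
grip_force: 4.2
```

Call:
step_arm --targets '[{"travel":[-0.06,0,0],"rotation":[0,0,0],"gripper":1},{"travel":[-0.05,0,0],"rotation":[0,0,0],"gripper":1}]'

```text
clock: 35.75
tool_pos: [0.6096, 0.0908, -0.0118]
ee_rot: [[-0.992, -0.118, 0.044], [-0.118, 0.993, 0.008], [-0.045, 0.003, -0.999]]
wrist_force: [-11.8, -2.5, 4.9]
opening: -0.0001
grip_force: 5.6
```

Call:
step_arm --targets '[{"travel":[-0.04,0,-0.005],"rotation":[0,0,0],"gripper":1},{"travel":[-0.04,0,-0.005],"rotation":[0,0,0],"gripper":1}]'

```text
clock: 36.0
tool_pos: [0.6099, 0.0908, -0.0118]
ee_rot: [[-0.992, -0.118, 0.042], [-0.118, 0.993, 0.007], [-0.042, 0.002, -0.999]]
wrist_force: [-13.6, -2.5, 5.2]
opening: 0.0001
grip_force: 7.2
```

Call:
step_arm --targets '[{"travel":[-0.03,0,-0.01],"rotation":[0,0,0],"gripper":1},{"travel":[-0.03,0,-0.01],"rotation":[0,0,0],"gripper":1},{"travel":[0,0,0],"rotation":[0,0,0],"gripper":1}]'

```text
clock: 36.38
tool_pos: [0.61, 0.0908, -0.0117]
ee_rot: [[-0.992, -0.118, 0.04], [-0.118, 0.993, 0.007], [-0.04, 0.002, -0.999]]
wrist_force: [-15.4, -3.5, 5.0]
opening: -0.0
grip_force: 7.7
```

Call:
step_arm --targets '[{"travel":[-0.02,0,-0.005],"rotation":[0,0,0],"gripper":1},{"travel":[0,0,0],"rotation":[0,0,0],"gripper":1}]'

```text
clock: 36.62
tool_pos: [0.61, 0.0908, -0.0118]
ee_rot: [[-0.992, -0.118, 0.039], [-0.118, 0.993, 0.007], [-0.04, 0.002, -0.999]]
wrist_force: [-16.3, -3.4, 5.6]
opening: 0.0001
grip_force: 8.1
```

It has bottomed: the position no longer moves at about 16 N. Let go and back off.

Call:
step_arm --targets '[{"travel":[0.1,0,0],"rotation":[0,0,0],"gripper":1},{"travel":[0.2,0,0],"rotation":[0,0,0],"gripper":1},{"travel":[0.2,0,0],"rotation":[0,0,0],"gripper":1},{"travel":[0.3,0,0],"rotation":[0,0,0],"gripper":1},{"travel":[0.5,0,0],"rotation":[0,0,0],"gripper":1},{"travel":[0.8,0,0],"rotation":[0,0,0],"gripper":1},{"travel":[0.8,0,0],"rotation":[0,0,0],"gripper":1},{"travel":[0,0,0],"rotation":[0,0,0],"gripper":1},{"travel":[0,0,0],"rotation":[0,0,0],"gripper":1},{"travel":[0,0,0],"rotation":[0,0,0],"gripper":1}]'

```text
clock: 37.88
tool_pos: [0.5576, 0.0847, -0.0133]
ee_rot: [[-0.992, -0.118, 0.048], [-0.117, 0.993, 0.009], [-0.049, 0.003, -0.999]]
wrist_force: [0.9, 0.2, -0.3]
opening: -0.0
grip_force: 0.0
```

```bash
python3 - <<'E'
from dr import *
tip(); q=p[100:250,190:380,::-1]; cv2.imwrite('pics/s4.png',cv2.resize(q,None,fx=4,fy=4,interpolation=cv2.INTER_CUBIC))
E
```

```text
teak 135 [-0.1818 -0.0832  0.0232] [-0.0965 -0.0497  0.0471]
t 37.925 TIP case [-0.1723 -0.0611  0.0275] world [0.5555 0.0843 0.0275] F case [ 0.44  0.84 -0.41] op 0.0002 grip 0.0
```

View pics/s4.png

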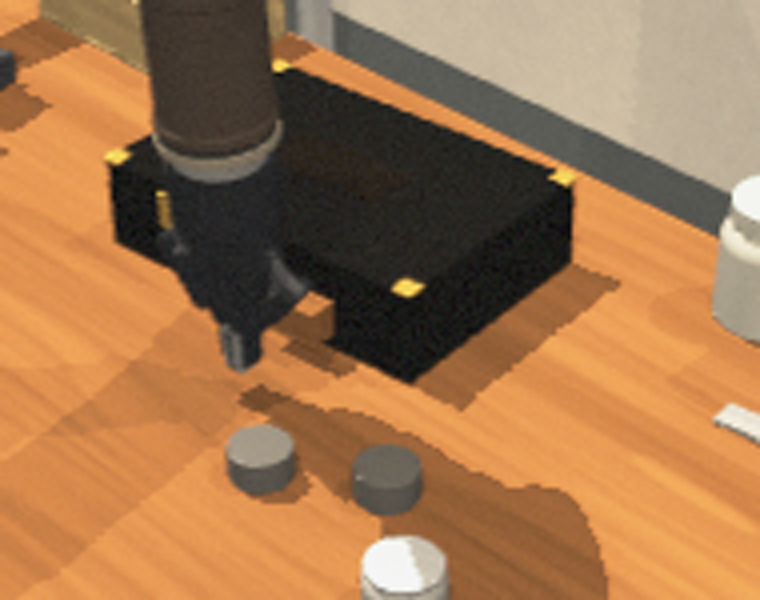

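The picture shows the drawer shut, with the pad at (310,325) back at the case front. More than half a second after release it has stayed there, with the fingers clear at (240,355). Handing in.

```bash
python3 -c "
from station import robot
print(robot.close_job())"
```

```text
the job is handed in; nothing more can be done
None
```

I handed in the job at about 38 s with the drawer pressed shut on the puck and the gripper clear of it; the latch was judged by picture only, I didn't recheck the puck once the drawer closed, and no verdict came back.

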